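# Load the apple peeler: cock the blade arm, fit the cored apple, trip the arm in

### The job

Get the apple peeler ready to peel: push its sprung blade arm back by the black knob until the catch takes it and it stays back by itself, set the cored apple upright and fully down on the spindle, then press the thumb lever so that the arm springs in and the blade bears on the apple. Feel for the catch and stop as soon as the arm comes up against its rubber buffer - do not force the arm or the lever - and leave everything else where it stands.

Things in the scene. Friction and masses are not known exactly. Their poses are not given: they have to be found in the camera images.
- apple_peeler: The apple peeler, a fixed white electric machine with a low rounded base 30 mm high; origin on the worktop under its upright steel spindle, z up. In its x and y axes, seen from above: the upright pivot of the sprung blade arm is at (47, 79) mm; the cocked arm points from the pivot along (-96, 27) or a few degrees from it; the catch lies about (-25, 100), the thumb pad about (-5, 170).
- drive_plate (a point): Centre of the upper face of the round aluminium drive plate of the peeler (52 mm across, 42 mm above the worktop), on the spindle's axis; the apple's underside is to rest on it. The spindle is 15 mm thick up to 40 mm above this point, then tapers to a blunt tip 56 mm above it. Same axes as the peeler.
- pivot (a point): Point on the upright axis about which the blade arm swings, at the mid-height of its bar, 71 mm above the worktop. The bar is level, 14 mm wide and 10 mm deep, its upper face at 76 mm; parts of the catch on and beside it, 60 to 110 mm out from the pivot, reach up to 97 mm. Same axes as the peeler.
- knob (a point): Centre of the black upright knob, 16 mm thick, at the free end of the blade arm, 140 mm from the pivot axis. It stands from 76 to 120 mm above the worktop, this point at 98 mm. Its x axis points from the pivot outwards along the bar, its y axis to the spindle's side; cocking moves the knob along its -y, clockwise round the pivot seen from above.
- blade_arm (a joint): Swing of the blade arm, rad: 0 = sprung right in; grows as it is pushed back. Its spring needs 2 N at the knob at 0, evenly rising to 5 N at 1.0 rad (and 1 to 3 N more just before the catch). It catches somewhere from 0.68 to 1.02 (set differently each time). A rubber buffer follows 2 to 4 mm of knob travel later: from there 4 to 6 N more per mm, and over 20 N bends it. Push at 50 mm/s or less.
- blade (a point): Tip of the steel blade on the inner side of the arm, 82 mm from the pivot axis, 71 mm above the worktop. With the arm sprung in and no apple it stands some 20 mm from the spindle's axis, in the apple's place; with the apple fitted the blade stops on its side, at 0.05 to 0.20 rad of swing, pressing with about 4 N.
- thumb_pad (a point): Middle of the upper side of the black thumb roll (30 mm long, 12 mm thick, top 94 mm above the worktop) on the end of the catch lever. Pressed straight down 7 to 10 mm, with 4 to 12 N, it lifts the sear off the cocked arm; at 13 mm it is on its stop; over 25 N bends it. It springs back. x axis: along the roll, away from the arm's pivot; y axis: towards the lever's pin, 40 mm off, and the arm.
- apple_centre (a point): Middle of the small green cored apple, half-way up: 60 mm across at its widest (4 mm above this point), 52 mm high, about 110 g, with a 22 mm bore straight down through it from top to bottom. It stands upright on the worktop; z is the axis of the bore. It stands in either of two places on the right-hand side of the worktop, the sugar tin in the other.
- sugar_tin: Red sugar tin with white lid, 72 mm across, 94 mm high; origin under its centre. To be left alone.
- mug: Green mug, 92 mm high; origin under its centre. To be left alone.
- salt_shaker: Salt shaker, 44 mm across, 90 mm high; origin under its centre. To be left alone.
- teaspoon: Steel teaspoon lying flat, 139 mm long, 10 mm high; origin under its middle. To be left alone.
- tea_box: Small dark tea box, 59 x 102 x 72 mm; origin under its centre. To be left alone.
- coffee_maker: Black coffee maker with a steel flask, a fixture behind and to the right of the peeler; origin on the worktop under its middle. 331 mm high, it reaches 140 mm from the origin all round: carry things round its front, on the robot's side, hand and wrist clear. On the other side, behind and left of the thumb roll, a wall cabinet hangs 530 mm above the worktop: keep the wrist below or before it.
Not all that is in view belongs to the job. Of the things like the part that bears apple_centre, leave any that is purple; of the rest the larger one is meant.

How it is judged:
On the way, in this order (a step that is already met when the one before it is completed fails the run):
1. the arm is caught: it stays back by itself, at 0.62 rad or more, with nothing of the robot touching it (value of joint blade_arm above 0.62 rad and contact force between each of the fingers, the arm and blade_arm below 0.05 N), for 0.5 s.
2. the apple stands on the spindle, down on the drive plate and let go, with the arm still caught (value of joint blade_arm above 0.62 rad and horizontal distance between apple_centre and drive_plate below 0.006 m and z of apple_centre in the frame of drive_plate below 0.029 m and angle between apple_centre's own z axis and vertical below 0.12 rad and contact force between the fingers and apple below 0.05 N), for 0.3 s.
At the end, for the whole second after the job is handed in: The apple stands on the spindle, upright (within 7 degrees) and down on the drive plate (within 3 mm), at rest, and the blade arm has sprung in and bears on it (arm between 0.03 and 0.25 rad, pressing with more than 1 N) (value of joint blade_arm between 0.03 and 0.25 rad and contact force between blade_arm and apple above 1 N and horizontal distance between apple_centre and drive_plate below 0.006 m and z of apple_centre in the frame of drive_plate below 0.029 m and angle between apple_centre's own z axis and vertical below 0.12 rad and linear speed of apple below 0.02 m/s); the robot touches nothing.
It fails at once if the blade arm is forced: more than 20 N between the robot and the arm (contact force between any of the fingers, the arm and blade_arm above 20 N).
It fails at once if the thumb lever is forced: more than 25 N on it (contact force between any of the fingers, the arm and thumb_lever above 25 N).
It fails at once if something that should be left alone is shifted by more than 25 mm (distance of any of sugar_tin, mug, salt_shaker, teaspoon, tea_box from where it was at the start of the episode above 0.025 m).
It also fails if it takes over 72 s, if anything falls off the work surface, if the arm or the gripper's body presses on something with over 40 N, if the wrist force passes 120 N, or if a joint passes its speed limit or range.

### The arm

A 6-joint arm with a two-finger parallel gripper is mounted at the origin on a cart in front of the work surface, level with it; the furniture and walls round the work are solid. World frame = base frame: x ahead of the robot, y to its left, z up, the work surface at z = 0. Lengths are in m, angles in rad, forces in N, time in s.
With the tool pointing down it reaches from about 0.25 to 0.775 m from the base axis. Payload 4 kg.
Tool frame: the origin (TCP) lies midway between the tips of the shut fingers; the grasp point (between the pads) lies 19 mm behind it (robot.tcp_to_grasp is the distance from the TCP to the grasp point, in m); z points along the fingers, y is the line along which they close (so a half turn about z gives the same grasp; the last joint's range is limited). The gripper opens to 94 mm and grips with 3 to 60 N. Pads are 16 mm wide; open, the fingers measure 119 mm over their backs; the gripper's body (75 mm by 177 mm) begins 78 mm behind the grasp point.
Start: joints at [-1.313, 0.087, 1.371, -0, 1.684, -0.103], TCP at [0.194, -0.515, 0.183] pointing down, gripper open.
Joint ranges: [-3.1, 3.1], [-0.76, 2.03], [0.27, 2.55], [-1.08, 4.22], [0.17, 2.65], [-2.57, 2.57]. Speed limits (rad/s): [2.79, 2.79, 3.14, 3.14, 3.14, 3.14].

### API

Orientations are given as [roll, pitch, yaw] about the fixed x, y, z axes, in that order (R = Rz(yaw) Ry(pitch) Rx(roll)).
In Python, from bench import robot, viewer gives the robot as it stands. The module is installed in compiled form; this text tells all that it offers.
- The arm moves only by the shell command python3 -m handwheel 'ROWS' [OPENING]. ROWS is JSON, a list of rows, each a list of 6 numbers: the shift along the tool's x, y, z in units of 0.2 m (1.0 is 0.2 m), then the turn, a rotation vector about the tool's x, y, z in units of 30 degrees (1.0 is 30 degrees). In form: [[x, y, z, wx, wy, wz], ...]. A call has 1 to 10 rows; each row is the pose to reach, as a shift and turn from the pose commanded when the call began, along the tool's axes at that moment; what a row does not reach only later rows make up. A row lasts 1/12 s, in which the tool goes at most 41.7 mm and 7.16 degrees, less where a joint would pass 70% of its speed; a pose out of reach is approached as far as the arm can. A call with a number of a shift or a turn outside -1 to 1 is refused whole. A call with a gripper value outside its range is refused whole. OPENING is the gripper's target within -1 to 1 (shut at 1, half-way at 0, fully open at -1), set as the call begins (- or left out, the last holds). The fingers move at their own pace and stop on an object; the grip force is fixed at half the most. Time passes only in rows, so rows that repeat a pose let the fingers close. It gives the time, the measured TCP pose, the force, the opening and the grip force at its end, in the units of the state.
- robot.get_obs(): the state, without advancing time (a new reading comes with each control period).
- viewer.snapshot(name): name is "scene" or "top" or "wrist"; returns the picture (384x512x3 uint8, red, green, blue); there is no depth.
- viewer.calibration(name): a dict with "fx", "fy", "cx", "cy" (pixels), "R" (3x3) and "t" (3): a world point X has camera coordinates R X + t. Camera axes: x right, y down, z forward; pixel columns grow to the right and rows downward; lengths in m; the calibration is good to about 2 mm. A picture is of the moment at which its call begins: read the wrist's pose just before it. calibration takes no time and is no camera call; for the wrist camera it gives the pose at the moment of the call.
- robot.close_job(): hands the job in; it is judged then, once.
The state is a dict: "time": time; "joint_positions": joint angles; "qvel": joint speeds; "joint_torque": joint torques, N m; "tool_pos": TCP position; "ee_rot": TCP orientation; "wrist_force": force on the tool from outside, world axes, zero at the start; "wrist_torque": the same for the moment, N m; "width": finger opening in m; "finger_force": force on a finger pad.
Only numpy, scipy, OpenCV 4.12 (cv2) and the standard library are available. Lean on these libraries where they do the work, as an engineer would, in place of code of your own. Each camera call takes 0.05 s, during which the arm holds its last target. There are 200 camera calls.

## Working session

There is one attempt and no reset: what is moved stays moved. The work goes in short steps, Python scripts to look and compute and a shell command to move; the robot and the scene stay as the last step left them, time stands still between calls to the robot, and variables do not carry over. Pictures are saved under pics/ and viewed, at most 10 in all, crops included, and the job is handed in when it is done.

```bash
mkdir -p pics; cat > h.py <<'E'
import numpy as np, cv2
from bench import robot, viewer
from scipy.spatial.transform import Rotation as Ro
def snap(n,f):
    im=viewer.snapshot(n); cv2.imwrite('pics/'+f,cv2.cvtColor(im,cv2.COLOR_RGB2BGR)); return im
def ray(c,u,v,z):
    "world point on the pixel's ray at height z"
    K=c if isinstance(c,dict) else viewer.calibration(c)
    R,t=np.array(K['R']),np.array(K['t']); o=-R.T@t
    d=R.T@np.array([(u-K['cx'])/K['fx'],(v-K['cy'])/K['fy'],1]); return o+d*(z-o[2])/d[2]
def proj(c,X):
    K=viewer.calibration(c); p=np.array(K['R'])@X+np.array(K['t']); return [K['fx']*p[0]/p[2]+K['cx'],K['fy']*p[1]/p[2]+K['cy']]
def rows(pos,rpy=None):
    o=robot.get_obs(); R=Ro.from_euler('xyz',o['ee_rot']); 
    s=R.inv().apply(np.array(pos)-o['tool_pos'])/0.2
    w=np.zeros(3) if rpy is None else (R.inv()*Ro.from_euler('xyz',rpy)).as_rotvec()/np.radians(30)
    return np.r_[s,w].round(3).tolist()
E
python3 - <<'E'
from h import *
o=robot.get_obs(); print({k:np.round(v,3).tolist() for k,v in o.items()})
a=snap('scene','s0.png'); b=snap('top','t0.png')
for n in('scene','top'):
    K=viewer.calibration(n); print(n,K['fx'],(-np.array(K['R']).T@K['t']).round(3))
E
```

```text
{'time': 0.0, 'joint_positions': [-1.313, 0.088, 1.372, -0.0, 1.684, -0.103], 'qvel': [-0.0, -0.001, -0.002, -0.001, 0.001, -0.001], 'joint_torque': [0.002, -34.018, -30.242, 0.072, 0.033, -0.0], 'tool_pos': [0.194, -0.514, 0.182], 'ee_rot': [-3.139, -0.0, 0.361], 'wrist_force': [-0.39, -0.281, 0.04], 'wrist_torque': [0.014, -0.052, -0.01], 'finger_force': 0.0, 'width': 0.094}
scene 411.062475222297 [-0.044  0.502  0.939]
top 483.9447452195396 [0.369 0.007 1.599]
```

View pics/s0.png

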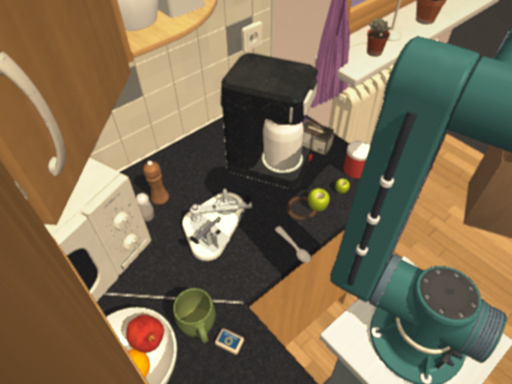

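View pics/t0.png

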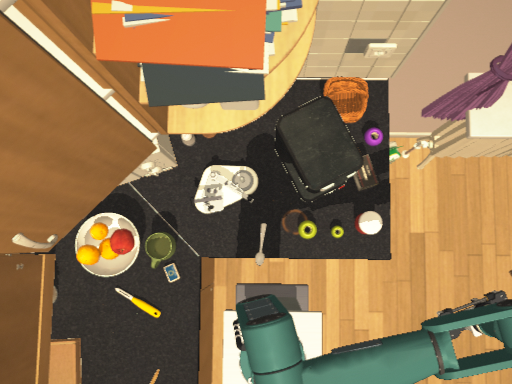

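The scene picture shows the peeler at about (215,222), with the large green apple at (318,200) and the small one at (342,185). In the top picture the peeler is at (225,188), the large apple at (308,229), the small one at (337,232) and the tin at (369,223). I'll enlarge the peeler in both.

```bash
python3 - <<'E'
from h import *
t=cv2.imread('pics/t0.png')[150:250,180:340]; s=cv2.imread('pics/s0.png')[180:270,170:280]
a=cv2.resize(t,None,fx=5,fy=5,interpolation=cv2.INTER_CUBIC)
cv2.imwrite('pics/t0c.png',a)
cv2.imwrite('pics/s0c.png',cv2.resize(s,None,fx=6,fy=6,interpolation=cv2.INTER_CUBIC))
E
```

```text
(no output)
```

View pics/t0c.png

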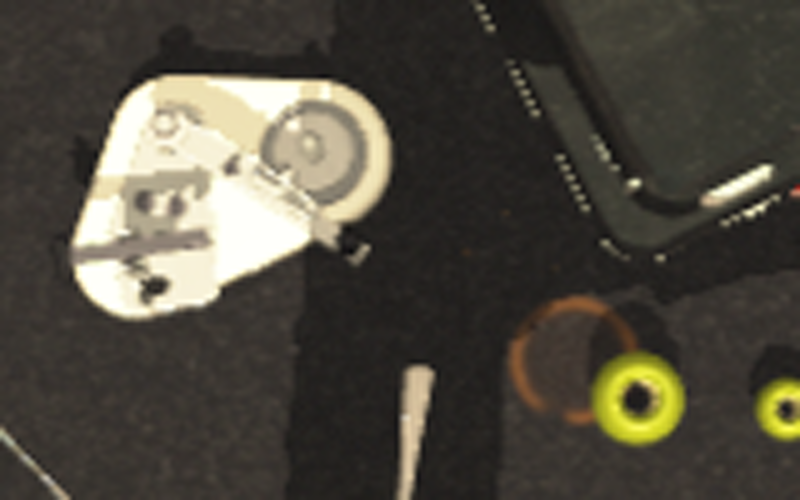

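View pics/s0c.png

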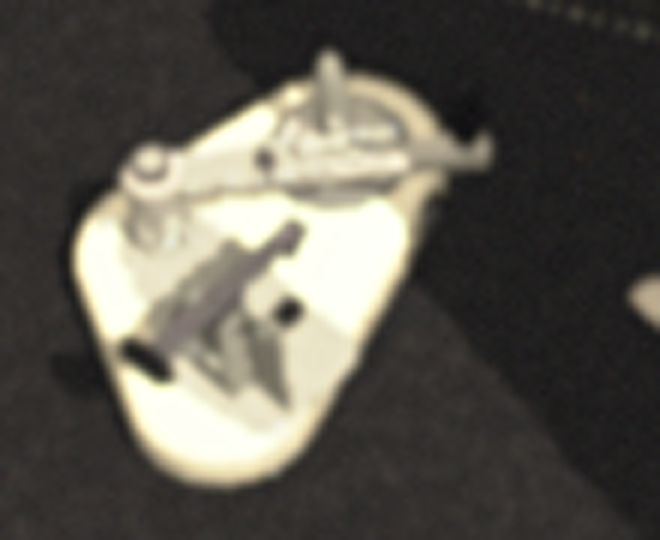

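The top crop gives the pivot at crop (165,123), the spindle and plate at (313,149), the knob at (350,245), the black roll at about (155,287) and the apple bore at (638,397). The scene crop gives the pivot cap at (152,170), the spindle tip at (328,55), the knob at (483,150) and the roll at (148,360).

```bash
python3 - <<'E'
from h import *
from scipy.optimize import least_squares
T=lambda u,v:(180+(u+.5)/5-.5,150+(v+.5)/5-.5); S=lambda u,v:(170+(u+.5)/6-.5,180+(v+.5)/6-.5)
obs=[('top',T(315,150),(0,0,.042)),('top',T(312,147),(0,0,.098)),('top',T(165,123),(.047,.079,.08)),
('scene',S(152,165),(.047,.079,.08)),('scene',S(328,55),(0,0,.098)),('scene',S(345,160),(0,0,.042))]
pads=[('top',T(155,287),(-.005,.170,.09)),('scene',S(148,360),(-.005,.170,.09))]
W=lambda p,q:np.r_[p[:2]+Ro.from_euler('z',p[2]).as_matrix()[:2,:2]@q[:2],q[2]]
f=lambda p,o:np.concatenate([np.array(proj(c,W(p,np.array(q))))-u for c,u,q in o])
for y in(0,1.5,3,-1.5):
    r=least_squares(f,[.45,.05,y],args=(obs,)); print(r.x.round(4),r.cost.round(2),r.fun.round(1))
    print('pad',f(r.x,pads).round(1))
p=r.x
print('knob top', ray('top',*T(350,245),.12), 'scene',ray('scene',*S(485,145),.118),'pivot',W(p,np.array([.047,.079,.071])))
print('apple',ray('top',*T(638,397),.052),ray('scene',318.5,196,.052)); print('small',ray('top',*T(790,408),.04)); print('tin',ray('top',369,223,.094))
E
```

```text
[0.5675 0.1019 0.3499] 10.11 [-0.8  1.6 -1.3 -0.   0.1 -0.1  0.   0.2  0.9  0.8 -0.5 -3.7]
pad [-20.3  -8.3  -3.7  -1.6]
[0.5675 0.1019 0.3499] 10.11 [-0.8  1.6 -1.3 -0.   0.1 -0.1  0.   0.2  0.9  0.8 -0.5 -3.7]
pad [-20.3  -8.3  -3.7  -1.6]
[0.5675 0.1019 0.3499] 10.11 [-0.8  1.6 -1.3 -0.   0.1 -0.1  0.   0.2  0.9  0.8 -0.5 -3.7]
pad [-20.3  -8.3  -3.7  -1.6]
[0.5675 0.1019 0.3499] 10.11 [-0.8  1.6 -1.3 -0.   0.1 -0.1  0.   0.2  0.9  0.8 -0.5 -3.7]
pad [-20.3  -8.3  -3.7  -1.6]
knob top [0.50404636 0.07222475 0.12      ] scene [0.47240747 0.09213594 0.118     ] pivot [0.58457506 0.19225259 0.071     ]
apple [ 0.41501006 -0.10978487  0.052     ] [ 0.4096222  -0.10230648  0.052     ]
small [ 0.40948797 -0.20799584  0.04      ]
tin [ 0.43457414 -0.29759957  0.094     ]
```

```bash
python3 - <<'E'
from h import *
print('coffee',ray('top',318,145,.33).round(3),ray('top',324,195,.33).round(3),ray('top',275,135,.33).round(3),ray('top',362,160,.33).round(3))
K=viewer.calibration('wrist'); o=robot.get_obs(); R=Ro.from_euler('xyz',o['ee_rot']).as_matrix()
C=-np.array(K['R']).T@K['t']; print('cam in tool',(R.T@(C-o['tool_pos'])).round(3),'\naxes\n',(np.array(K['R'])@R).round(2),K['fx'],K['cx'],K['cy'])
print('spoon',ray('top',262,228,0),ray('top',260,262,0),'mug',ray('top',159,246,.09))
for p in([.25,-.3,.4],): print(rows(p,[np.pi,0,0.0]))
E
```

```text
coffee [ 0.63  -0.117  0.33 ] [ 0.497 -0.133  0.33 ] [ 0.656 -0.002  0.33 ] [ 0.591 -0.233  0.33 ]
cam in tool [ 0.083  0.    -0.202] 
axes
 [[-0.    1.    0.  ]
 [-0.96 -0.   -0.28]
 [-0.28 -0.    0.96]] 284.2304514736831 255.4169355669563 189.3311824441216
spoon [0.41807327 0.03517593 0.        ] [0.30683871 0.04034658 0.        ] mug [0.35559119 0.35350189 0.09      ]
[0.64, -0.905, -1.09, -0.004, 0.0, 0.689]
```

```bash
python3 -m handwheel '[[0,0,-0.2,0,0,0.23],[0,0,-0.4,0,0,0.46],[0,0,-0.6,0,0,0.69],[0,0,-0.6,0,0,0.69],[0,0,-0.6,0,0,0.69]]' 1
python3 -m handwheel '[[0.08,-0.18,0,0,0,0],[0.16,-0.35,0,0,0,0],[0.24,-0.52,0,0,0,0],[0.32,-0.7,0,0,0,0],[0.4,-0.87,0,0,0,0]]'
python3 -m handwheel '[[0.08,-0.18,0,0,0,0],[0.16,-0.35,0,0,0,0],[0.24,-0.52,0,0,0,0],[0.32,-0.7,0,0,0,0],[0.4,-0.87,0,0,0,0]]'
python3 -m handwheel '[[0.08,-0.18,0,0,0,0],[0.16,-0.35,0,0,0,0],[0.24,-0.52,0,0,0,0],[0.32,-0.7,0,0,0,0],[0.4,-0.87,0,0,0,0],[0.4,-0.87,0,0,0,0],[0.4,-0.87,0,0,0,0]]'
python3 - <<'E'
from h import *
import json
K=viewer.calibration('wrist'); a=snap('wrist','w1.png'); json.dump({k:np.array(v).tolist() for k,v in K.items()},open('w1.json','w'))
cv2.imwrite('pics/w1b.png',cv2.resize(cv2.cvtColor(a,4),(800,600),interpolation=cv2.INTER_CUBIC))
E
```

```text
time: 0.52
tool_pos: [0.1945, -0.5157, 0.3059]
ee_rot: [3.135, -0.002, 0.0]
wrist_force: [0.2, 0.1, -0.5]
width: 0.0643
finger_force: 0.0
time: 0.93
tool_pos: [0.2741, -0.3382, 0.3]
ee_rot: [-3.137, 0.002, -0.0]
wrist_force: [0.7, 0.0, -0.4]
width: 0.0306
finger_force: 0.0
time: 1.35
tool_pos: [0.3539, -0.1644, 0.3003]
ee_rot: [-3.14, 0.003, 0.0]
wrist_force: [-0.0, 0.1, -0.4]
width: 0.0007
finger_force: 0.0
time: 1.93
tool_pos: [0.4339, 0.0089, 0.3]
ee_rot: [-3.141, 0.005, 0.005]
wrist_force: [-0.2, -0.1, 0.1]
width: 0.0007
finger_force: 0.0
```

View pics/w1b.png

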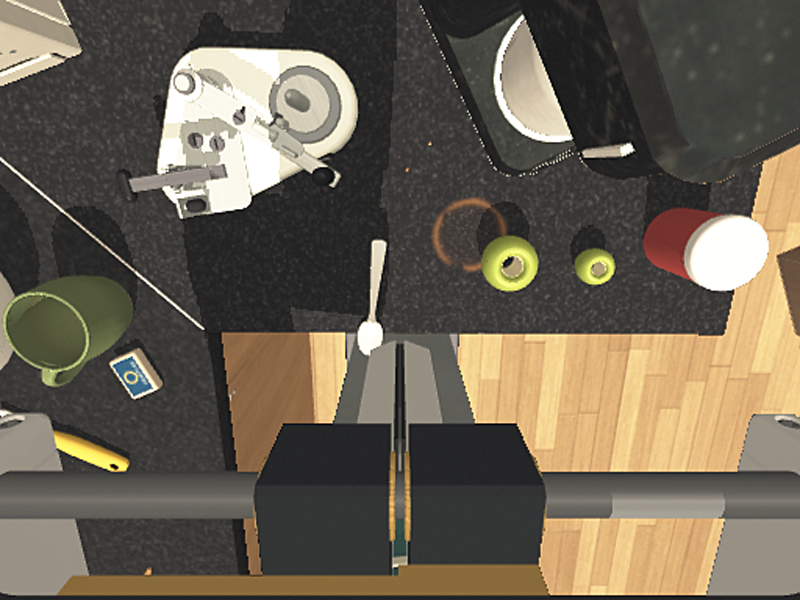

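The wrist view (800 px scale) shows the plate centre at (306,104), the spindle tip at (291,98), the pivot cap at (186,81), the knob top at (325,177), the roll at (127,185) and the apple at (510,263), bore top at (513,262).

```bash
cat > fit.py <<'E'
from h import *
import json
from scipy.optimize import least_squares
K=json.load(open('w1.json')); W8=lambda u,v:np.array([(u+.5)/1.5625-.5,(v+.5)/1.5625-.5])
pj=lambda X:(lambda p:np.array([K['fx']*p[0]/p[2]+K['cx'],K['fy']*p[1]/p[2]+K['cy']]))(np.array(K['R'])@X+np.array(K['t']))
W=lambda p,q:np.r_[p[:2]+Ro.from_euler('z',p[2]).as_matrix()[:2,:2]@np.array(q)[:2],q[2]]
if __name__=='__main__':
    obs=[(W8(306,104),(0,0,.042)),(W8(291,98),(0,0,.098)),(W8(186,81),(.047,.079,.085)),(W8(127,185),(-.005,.170,.094))]
    f=lambda p:np.concatenate([pj(W(p,q))-u for u,q in obs])
    r=least_squares(f,[.5,.1,.35]); p=r.x; print(p.round(4),r.fun.round(1))
    for n,q in dict(pivot=(.047,.079,.071),pad=(-.005,.17,.094),catch=(-.025,.1,.09)).items(): print(n,W(p,q).round(4))
    k=ray(K,*W8(325,177),.12); print('knob',k, np.linalg.norm((k-W(p,(.047,.079,.12)))[:2]))
    print('apple',ray(K,*W8(513,262),.052),ray(K,*W8(510,263),.030),ray(K,*W8(511,267),0.0),'tin',ray(K,*W8(727,252),.094))
E
python3 fit.py
```

```text
[0.5714 0.0999 0.4121] [-0.5  0.3  0.4 -1.3  1.1  1.4 -1.1 -0.2]
pivot [0.5828 0.1911 0.071 ]
pad [0.4987 0.2537 0.094 ]
catch [0.5084 0.1815 0.09  ]
knob [0.50670252 0.07136814 0.12      ] 0.14190545248857384
apple [ 0.42062775 -0.1078808   0.052     ] [ 0.41474124 -0.11046707  0.03      ] [ 0.40345379 -0.11961717  0.        ] tin [ 0.43996814 -0.29499626  0.094     ]
```

```bash

python3 -m handwheel '[[0,0,0,0,0,-0.22],[0,0,0,0,0,-0.44],[0,0,0,0,0,-0.66],[0,0,0,0,0,-0.88],[0,0,0,0,0,-1]]'|sed -n 3p
python3 -m handwheel '[[0,0,0,0,0,-0.22],[0,0,0,0,0,-0.44],[0,0,0,0,0,-0.66],[0,0,0,0,0,-0.88],[0,0,0,0,0,-1]]'|sed -n 3p
python3 -m handwheel '[[0,0,0,0,0,-0.22],[0,0,0,0,0,-0.44],[0,0,0,0,0,-0.66],[0,0,0,0,0,-0.88],[0,0,0,0,0,-1]]'|sed -n 3p
python3 -m handwheel '[[0,0,0,0,0,-0.22],[0,0,0,0,0,-0.44],[0,0,0,0,0,-0.66],[0,0,0,0,0,-0.88],[0,0,0,0,0,-1]]'|sed -n 3p
python3 -m handwheel '[[0,0,0,0,0,-0.22],[0,0,0,0,0,-0.44],[0,0,0,0,0,-0.66],[0,0,0,0,0,-0.9],[0,0,0,0,0,-0.9],[0,0,0,0,0,-0.9]]'
python3 - <<'E'
from h import *
print(rows([.534,.052,.15],[np.pi,0,2.565]), robot.get_obs()['joint_positions'].round(2))
E
```

```text
ee_rot: [-3.141, 0.001, 0.525]
ee_rot: [-3.141, 0.001, 1.048]
ee_rot: [-3.14, 0.0, 1.572]
ee_rot: [-3.14, -0.0, 2.095]
time: 4.15
tool_pos: [0.4339, 0.0059, 0.3021]
ee_rot: [-3.141, -0.001, 2.559]
wrist_force: [-0.1, -0.9, -0.1]
width: 0.0007
finger_force: 0.0
[-0.292, 0.469, 0.76, -0.001, -0.001, -0.011] [-0.12 -0.16  1.38 -0.    1.93 -1.11]
```

```bash

python3 -m handwheel '[[-0.1,0.16,0.1,0,0,0],[-0.2,0.32,0.2,0,0,0],[-0.29,0.47,0.3,0,0,0],[-0.29,0.47,0.45,0,0,0],[-0.29,0.47,0.6,0,0,0],[-0.29,0.47,0.76,0,0,0],[-0.29,0.47,0.76,0,0,0],[-0.29,0.47,0.76,0,0,0]]'
python3 - <<'E'
from h import *
import json
K=viewer.calibration('wrist'); a=snap('wrist','w2.png'); json.dump({k:np.array(v).tolist() for k,v in K.items()},open('w2.json','w'))
cv2.imwrite('pics/w2b.png',cv2.resize(cv2.cvtColor(a,4),(800,600),interpolation=cv2.INTER_CUBIC))
E
```

```text
time: 4.82
tool_pos: [0.5326, 0.0538, 0.1486]
ee_rot: [-3.138, -0.004, 2.562]
wrist_force: [0.1, -0.2, 1.3]
width: -0.0001
finger_force: 0.0
```

View pics/w2b.png

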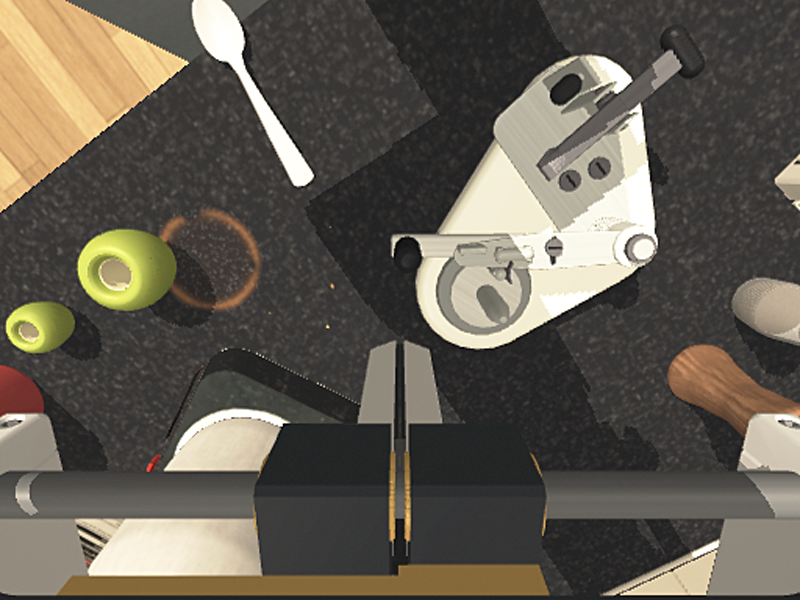

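The picture shows the knob top at (407,256), the plate centre at (484,291), the spindle tip at (503,316), the pivot cap at (639,247), the roll at (683,50) and the apple bore rim at (115,271). I'll refit with these.

```bash
cat > fit2.py <<'E'
import fit; from fit import *
fit.K=K=json.load(open('w2.json'))
obs=[(W8(484,291),(0,0,.042)),(W8(501,315),(0,0,.098)),(W8(639,247),(.047,.079,.085)),(W8(683,48),(-.005,.170,.094))]
f=lambda p:np.concatenate([pj(W(p,q))-u for u,q in obs])
r=least_squares(f,[.5,.1,.35]); p=r.x
if __name__=='__main__':
    print(p.round(4),(r.fun*1.56).round(1))
    for n,q in dict(pivot=(.047,.079,.071),pad=(-.005,.17,.094),catch=(-.025,.1,.09)).items(): print(n,W(p,q).round(4))
    P=W(p,(.047,.079,.12)); k=ray(K,*W8(407,254),.12); d=(k-P)[:2]; print('knob',k,np.linalg.norm(d),np.arctan2(d[1],d[0]))
    print('roll ends',ray(K,*W8(672,30),.088),ray(K,*W8(693,70),.088))
    print('apple',ray(K,*W8(115,271),.052),ray(K,*W8(127,270),.030),'tool',rows([.5,.1,.1]))
E
python3 fit2.py
```

```text
[0.5704 0.1021 0.4241] [-0.1  1.4 -0.4  2.3 -2.1 -1.8  2.2 -1.1]
pivot [0.5808 0.1935 0.071 ]
pad [0.4959 0.255  0.094 ]
catch [0.5065 0.183  0.09  ]
knob [0.50392067 0.0780685  0.12      ] 0.1386482743863075 -2.1582909418944087
roll ends [0.48542514 0.25608186 0.088     ] [0.50926373 0.2577096  0.088     ]
apple [ 0.41464422 -0.10312323  0.052     ] [ 0.41514427 -0.11002565  0.03      ] tool [0.27, 0.099, 0.257, 0.0, 0.0, 0.0]
```

```bash

python3 -m handwheel '[[0,0.015,0.15,0,0,0],[0,0.015,0.31,0,0,0],[0,0.015,0.31,0,0,0],[0,0.015,0.31,0,0,0]]'
python3 -m handwheel '[[0.018,0,0,0,0,0],[0.036,0,0,0,0,0],[0.054,0,0,0,0,0],[0.072,0,0,0,0,0],[0.09,0,0,0,0,0],[0.108,0,0,0,0,0],[0.108,0,0,0,0,0]]'
python3 - <<'E'
import numpy as np
d,r=.016,.14
for i in range(1,11):
    a=.025*i; print(i,round((d-d*np.cos(a)+r*np.sin(a))/.2,4),round((r-d*np.sin(a)-r*np.cos(a))/.2,4),round(np.degrees(a)/30,4))
E
```

```text
time: 5.2
tool_pos: [0.5362, 0.0567, 0.0901]
ee_rot: [3.141, 0.001, 2.564]
wrist_force: [0.2, 0.1, 0.2]
width: 0.0004
finger_force: 0.0
time: 5.78
tool_pos: [0.5182, 0.0688, 0.0896]
ee_rot: [3.141, 0.003, 2.566]
wrist_force: [1.1, -1.4, 1.3]
width: 0.0001
finger_force: 1.1
1 0.0175 -0.0018 0.0477
2 0.0351 -0.0031 0.0955
3 0.0527 -0.004 0.1432
4 0.0703 -0.0045 0.191
5 0.0879 -0.0045 0.2387
6 0.1055 -0.0041 0.2865
7 0.1231 -0.0032 0.3342
8 0.1407 -0.0019 0.382
9 0.1582 -0.0002 0.4297
10 0.1757 0.002 0.4775
```

Contact is made, with about 1.8 N against the push. Now I'll swing along the arc.

```bash

python3 -m handwheel '[[0.0175,-0.002,0,0,0,0.048],[0.035,-0.003,0,0,0,0.096],[0.053,-0.004,0,0,0,0.143],[0.07,-0.0045,0,0,0,0.191],[0.088,-0.0045,0,0,0,0.239],[0.1055,-0.004,0,0,0,0.287],[0.123,-0.003,0,0,0,0.334],[0.141,-0.002,0,0,0,0.382],[0.158,0,0,0,0,0.43],[0.176,0.002,0,0,0,0.478]]'
python3 -m handwheel '[[0.0175,-0.002,0,0,0,0.048],[0.035,-0.003,0,0,0,0.096],[0.053,-0.004,0,0,0,0.143],[0.07,-0.0045,0,0,0,0.191],[0.088,-0.0045,0,0,0,0.239],[0.1055,-0.004,0,0,0,0.287],[0.123,-0.003,0,0,0,0.334],[0.141,-0.002,0,0,0,0.382],[0.158,0,0,0,0,0.43],[0.176,0.002,0,0,0,0.478]]'
```

```text
time: 6.62
tool_pos: [0.4898, 0.0878, 0.0895]
ee_rot: [3.14, 0.003, 2.313]
wrist_force: [3.4, -0.8, 1.9]
width: 0.0003
finger_force: 1.5
time: 7.45
tool_pos: [0.4665, 0.1137, 0.0895]
ee_rot: [3.139, 0.003, 2.063]
wrist_force: [3.4, -2.5, 1.7]
width: 0.0001
finger_force: 1.8
```

```bash
cat > fm.py <<'E'
import sys; from h import *
o=robot.get_obs(); y=o['ee_rot'][2]; u=np.array([np.cos(y),np.sin(y)]); P=np.array([.5808,.1935]); k=np.array(o['tool_pos'][:2])+.0165*u-P
F=-o['wrist_force'][:2]@u; print('s %.3f r %.4f F %.2f lat %.2f t %.2f'%(-2.158-np.arctan2(k[1],k[0]),np.hypot(*k),F,o['wrist_force'][:2]@[u[1],-u[0]],o['time']))
sys.exit(F>9)
E
python3 -m handwheel '[[0.0175,-0.002,0,0,0,0.048],[0.035,-0.003,0,0,0,0.096],[0.053,-0.004,0,0,0,0.143],[0.07,-0.0045,0,0,0,0.191],[0.088,-0.0045,0,0,0,0.239]]' >/dev/null; python3 fm.py
m='python3 fm.py'
python3 -m handwheel '[[0.0044,-0.0005,0,0,0,0.012],[0.0088,-0.001,0,0,0,0.024]]'>/dev/null; python3 fm.py || exit
python3 -m handwheel '[[0.0044,-0.0005,0,0,0,0.012],[0.0088,-0.001,0,0,0,0.024]]'>/dev/null; python3 fm.py || exit
python3 -m handwheel '[[0.0044,-0.0005,0,0,0,0.012],[0.0088,-0.001,0,0,0,0.024]]'>/dev/null; python3 fm.py || exit
python3 -m handwheel '[[0.0044,-0.0005,0,0,0,0.012],[0.0088,-0.001,0,0,0,0.024]]'>/dev/null; python3 fm.py || exit
python3 -m handwheel '[[0.0044,-0.0005,0,0,0,0.012],[0.0088,-0.001,0,0,0,0.024]]'>/dev/null; python3 fm.py || exit
python3 -m handwheel '[[0.0044,-0.0005,0,0,0,0.012],[0.0088,-0.001,0,0,0,0.024]]'>/dev/null; python3 fm.py || exit
python3 -m handwheel '[[0.0044,-0.0005,0,0,0,0.012],[0.0088,-0.001,0,0,0,0.024]]'>/dev/null; python3 fm.py || exit
python3 -m handwheel '[[0.0044,-0.0005,0,0,0,0.012],[0.0088,-0.001,0,0,0,0.024]]'>/dev/null; python3 fm.py || exit
```

```text
s 0.618 r 0.1384 F 4.86 lat 2.61 t 7.87
s 0.634 r 0.1386 F 4.91 lat 3.44 t 8.03False
False
```

```bash
sed -i 's/sys.exit(F>9)/sys.exit(int(F>9))/' fm.py
python3 -m handwheel '[[0.0044,-0.0005,0,0,0,0.012],[0.0088,-0.001,0,0,0,0.024]]'>/dev/null; python3 fm.py || exit
python3 -m handwheel '[[0.0044,-0.0005,0,0,0,0.012],[0.0088,-0.001,0,0,0,0.024]]'>/dev/null; python3 fm.py || exit
python3 -m handwheel '[[0.0044,-0.0005,0,0,0,0.012],[0.0088,-0.001,0,0,0,0.024]]'>/dev/null; python3 fm.py || exit
python3 -m handwheel '[[0.0044,-0.0005,0,0,0,0.012],[0.0088,-0.001,0,0,0,0.024]]'>/dev/null; python3 fm.py || exit
python3 -m handwheel '[[0.0044,-0.0005,0,0,0,0.012],[0.0088,-0.001,0,0,0,0.024]]'>/dev/null; python3 fm.py || exit
python3 -m handwheel '[[0.0044,-0.0005,0,0,0,0.012],[0.0088,-0.001,0,0,0,0.024]]'>/dev/null; python3 fm.py || exit
python3 -m handwheel '[[0.0044,-0.0005,0,0,0,0.012],[0.0088,-0.001,0,0,0,0.024]]'>/dev/null; python3 fm.py || exit
python3 -m handwheel '[[0.0044,-0.0005,0,0,0,0.012],[0.0088,-0.001,0,0,0,0.024]]'>/dev/null; python3 fm.py || exit
```

```text
s 0.644 r 0.1386 F 5.54 lat 2.67 t 8.20
s 0.656 r 0.1386 F 5.47 lat 2.92 t 8.37
s 0.668 r 0.1386 F 5.66 lat 3.41 t 8.53
s 0.680 r 0.1386 F 5.67 lat 3.44 t 8.70
s 0.692 r 0.1386 F 5.12 lat 3.77 t 8.87
s 0.704 r 0.1386 F 5.21 lat 3.38 t 9.03
s 0.718 r 0.1386 F 5.56 lat 2.95 t 9.20
s 0.731 r 0.1386 F 4.82 lat 3.89 t 9.37
```

```bash
python3 -m handwheel '[[0.0044,-0.0005,0,0,0,0.012],[0.0088,-0.001,0,0,0,0.024]]'>/dev/null; python3 fm.py || exit
python3 -m handwheel '[[0.0044,-0.0005,0,0,0,0.012],[0.0088,-0.001,0,0,0,0.024]]'>/dev/null; python3 fm.py || exit
python3 -m handwheel '[[0.0044,-0.0005,0,0,0,0.012],[0.0088,-0.001,0,0,0,0.024]]'>/dev/null; python3 fm.py || exit
python3 -m handwheel '[[0.0044,-0.0005,0,0,0,0.012],[0.0088,-0.001,0,0,0,0.024]]'>/dev/null; python3 fm.py || exit
python3 -m handwheel '[[0.0044,-0.0005,0,0,0,0.012],[0.0088,-0.001,0,0,0,0.024]]'>/dev/null; python3 fm.py || exit
python3 -m handwheel '[[0.0044,-0.0005,0,0,0,0.012],[0.0088,-0.001,0,0,0,0.024]]'>/dev/null; python3 fm.py || exit
python3 -m handwheel '[[0.0044,-0.0005,0,0,0,0.012],[0.0088,-0.001,0,0,0,0.024]]'>/dev/null; python3 fm.py || exit
python3 -m handwheel '[[0.0044,-0.0005,0,0,0,0.012],[0.0088,-0.001,0,0,0,0.024]]'>/dev/null; python3 fm.py || exit
python3 -m handwheel '[[0.0044,-0.0005,0,0,0,0.012],[0.0088,-0.001,0,0,0,0.024]]'>/dev/null; python3 fm.py || exit
python3 -m handwheel '[[0.0044,-0.0005,0,0,0,0.012],[0.0088,-0.001,0,0,0,0.024]]'>/dev/null; python3 fm.py || exit
python3 -m handwheel '[[0.0044,-0.0005,0,0,0,0.012],[0.0088,-0.001,0,0,0,0.024]]'>/dev/null; python3 fm.py || exit
python3 -m handwheel '[[0.0044,-0.0005,0,0,0,0.012],[0.0088,-0.001,0,0,0,0.024]]'>/dev/null; python3 fm.py || exit
```

```text
s 0.744 r 0.1387 F 6.08 lat 3.43 t 9.53
s 0.758 r 0.1387 F 5.24 lat 3.42 t 9.70
s 0.770 r 0.1388 F 4.51 lat 2.97 t 9.87
s 0.783 r 0.1388 F 3.48 lat 3.72 t 10.03
s 0.795 r 0.1388 F 4.03 lat 4.71 t 10.20
s 0.808 r 0.1388 F 5.08 lat 3.76 t 10.37
s 0.820 r 0.1388 F 4.82 lat 3.19 t 10.53
s 0.833 r 0.1389 F 4.41 lat 3.74 t 10.70
s 0.846 r 0.1390 F 4.16 lat 3.56 t 10.87
s 0.859 r 0.1391 F 4.09 lat 3.57 t 11.03
s 0.873 r 0.1393 F 4.54 lat 3.42 t 11.20
s 0.885 r 0.1393 F 4.47 lat 3.02 t 11.37
```

```bash
python3 -m handwheel '[[0.0044,-0.0005,0,0,0,0.012],[0.0088,-0.001,0,0,0,0.024]]'>/dev/null; python3 fm.py || exit
python3 -m handwheel '[[0.0044,-0.0005,0,0,0,0.012],[0.0088,-0.001,0,0,0,0.024]]'>/dev/null; python3 fm.py || exit
python3 -m handwheel '[[0.0044,-0.0005,0,0,0,0.012],[0.0088,-0.001,0,0,0,0.024]]'>/dev/null; python3 fm.py || exit
python3 -m handwheel '[[0.0044,-0.0005,0,0,0,0.012],[0.0088,-0.001,0,0,0,0.024]]'>/dev/null; python3 fm.py || exit
python3 -m handwheel '[[0.0044,-0.0005,0,0,0,0.012],[0.0088,-0.001,0,0,0,0.024]]'>/dev/null; python3 fm.py || exit
python3 -m handwheel '[[0.0044,-0.0005,0,0,0,0.012],[0.0088,-0.001,0,0,0,0.024]]'>/dev/null; python3 fm.py || exit
python3 -m handwheel '[[0.0044,-0.0005,0,0,0,0.012],[0.0088,-0.001,0,0,0,0.024]]'>/dev/null; python3 fm.py || exit
python3 -m handwheel '[[0.0044,-0.0005,0,0,0,0.012],[0.0088,-0.001,0,0,0,0.024]]'>/dev/null; python3 fm.py || exit
```

```text
s 0.897 r 0.1393 F 4.23 lat 3.90 t 11.53
s 0.906 r 0.1393 F 6.01 lat 4.65 t 11.70
s 0.912 r 0.1392 F 9.03 lat 3.68 t 11.87
```

```bash
python3 -m handwheel '[[0.003,-0.0003,0,0,0,0.008]]'>/dev/null; python3 fm.py
python3 -m handwheel '[[0,0,0,0,0,0],[0,0,0,0,0,0]]'>/dev/null; python3 fm.py
```

```text
s 0.913 r 0.1392 F 9.37 lat 4.04 t 11.95
s 0.913 r 0.1392 F 7.82 lat 4.13 t 12.12
```

```bash
python3 -m handwheel '[[-0.01,0,0,0,0,0],[-0.02,0,0,0,0,0],[-0.03,0,0,0,0,0],[-0.03,0,0,0,0,0]]'>/dev/null; python3 fm.py
python3 -m handwheel '[[-0.01,0,0,0,0,0],[-0.02,0,0,0,0,0],[-0.03,0,0,0,0,0],[-0.03,0,0,0,0,0]]'>/dev/null; python3 fm.py
```

```text
s 0.881 r 0.1395 F 4.03 lat 3.07 t 12.45
s 0.851 r 0.1419 F 1.11 lat -0.56 t 12.78
```

```bash
python3 -m handwheel '[[-0.015,0,0,0,0,0],[-0.03,0,0,0,0,0],[-0.045,0,0,0,0,0],[-0.045,0,0,0,0,0]]'; python3 fm.py
python3 -m handwheel '[[-0.02,0,0,0,0,0],[-0.04,0,0,0,0,0],[-0.06,0,0,0,0,0],[-0.08,0,0,0,0,0],[-0.08,0,0,0,0,0],[-0.08,0,0,0,0,0]]'; python3 fm.py
python3 - <<'E'
from h import *
import json
K=viewer.calibration('wrist'); a=snap('wrist','w3.png'); json.dump({k:np.array(v).tolist() for k,v in K.items()},open('w3.json','w'))
cv2.imwrite('pics/w3b.png',cv2.resize(cv2.cvtColor(a,4),(800,600),interpolation=cv2.INTER_CUBIC))
E
```

```text
time: 13.12
tool_pos: [0.4428, 0.1487, 0.0885]
ee_rot: [-3.141, 0.0, 1.633]
wrist_force: [0.3, 0.1, 0.3]
width: 0.0005
finger_force: 0.0
s 0.783 r 0.1418 F -0.06 lat 0.35 t 13.12
time: 13.62
tool_pos: [0.4441, 0.1329, 0.0887]
ee_rot: [3.141, -0.0, 1.633]
wrist_force: [-0.7, -0.6, -0.3]
width: 0.0003
finger_force: 0.0
s 0.673 r 0.1446 F 0.51 lat -0.72 t 13.62
```

View pics/w3b.png

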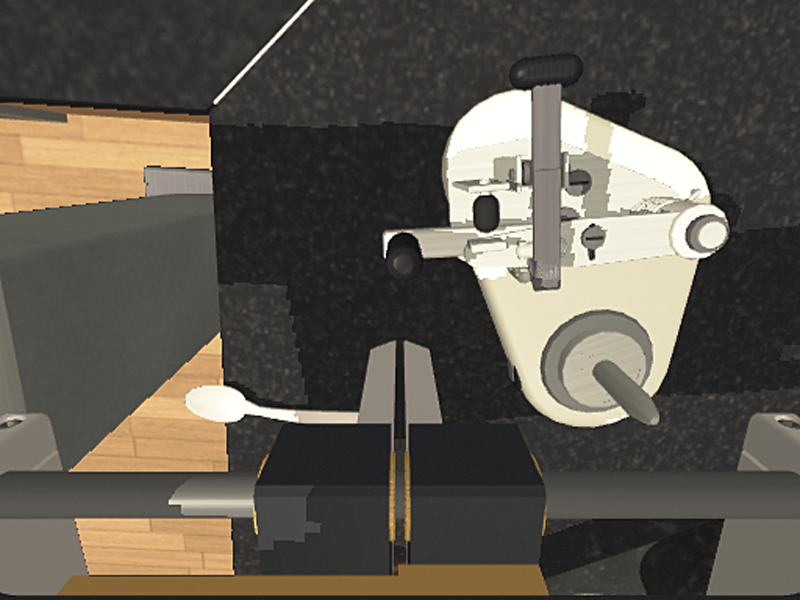

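The arm is caught: it stands back with the knob at (404,257) and the tool clear at (400,345). The upper face of the drive plate is the lighter disc centred at (607,371), the spindle tip is at (647,412), the pivot cap at (709,231) and the roll at (546,69). The darker ring I took for the plate earlier lies lower, so I'll refit from both views.

```bash
cat > fit3.py <<'E'
import fit; from fit import *
Ks={i:json.load(open(f'w{i}.json')) for i in (2,3)}
obs=[(2,W8(490,297),'pl'),(2,W8(502,316),'tip'),(2,W8(639,247),'cap'),(2,W8(683,50),'pad'),
(3,W8(607,371),'pl'),(3,W8(648,412),'tip'),(3,W8(709,231),'cap'),(3,W8(546,69),'pad')]
Q=lambda n,h:dict(pl=(0,0,.042),tip=(0,0,.097),cap=(.047,.079,h),pad=(-.005,.170,.09))[n]
def f(p):
    r=[]
    for i,u,n in obs: fit.K=Ks[i]; r.append(pj(W(p,Q(n,p[3])))-u)
    return np.concatenate(r)
r=least_squares(f,[.57,.1,.41,.085],x_scale=[.1,.1,1,.01]); p=r.x
if __name__=='__main__':
    print(p.round(4),(r.fun*1.56).round(1))
    print('pad',W(p,(-.005,.17,.094)).round(4),'pivot',W(p,(.047,.079,.09)).round(4))
    K=Ks[3]; print('roll',ray(K,*W8(546,68),.09),'ends',ray(K,*W8(514,72),.088),ray(K,*W8(580,65),.088),'plate',ray(K,*W8(607,371),.042),ray(Ks[2],*W8(490,297),.042))
    K=Ks[2]; print('apple',ray(K,*W8(127,270),.030))
    a=[r_ for r_ in (rows([.415,-.105,.3],[np.pi,0,np.pi/2]),)]; print(a)
E
python3 fit3.py
```

```text
[0.5719 0.1038 0.424  0.0868] [-3.1 -4.2  1.9  1.2  3.  -0.8  1.6 -0.4 -3.1 -1.7  5.1  6.2 -1.7  0.3
  0.1  0.3]
pad [0.4974 0.2567 0.094 ] pivot [0.5822 0.1951 0.09  ]
roll [0.49729094 0.2571418  0.09      ] ends [0.48488542 0.25527071 0.088     ] [0.51166058 0.25952701 0.088     ] plate [0.57398861 0.10276503 0.042     ] [0.57582983 0.10408587 0.042     ]
apple [ 0.41514427 -0.11002565  0.03      ]
[[-1.179, -0.219, -1.057, 0.0, -0.0, 0.119]]
```

```bash
python3 -m handwheel '[[0,0,-0.2,0,0,0],[0,0,-0.4,0,0,-0.2],[0,0,-0.6,0,0,-0.44],[0,0,-0.6,0,0,-0.66],[0,0,-0.6,0,0,-0.88],[0,0,-0.6,0,0,-0.96]]' -0.7 >/dev/null
python3 -m handwheel '[[0,0,0,0,0,-0.22],[0,0,0,0,0,-0.44],[0,0,0,0,0,-0.66],[0,0,0,0,0,-0.88],[0,0,0,0,0,-0.96]]' >/dev/null
python3 -m handwheel '[[0,0,0,0,0,-0.22],[0,0,0,0,0,-0.44],[0,0,0,0,0,-0.66],[0,0,0,0,0,-0.88],[0,0,0,0,0,-0.96],[0,0,0,0,0,-0.96]]'
python3 -c "
from h import *
print(rows([.405,-.107,.209],[np.pi,0,np.pi]))"
```

```text
time: 15.08
tool_pos: [0.444, 0.1334, 0.2086]
ee_rot: [3.142, -0.0, -3.141]
wrist_force: [-0.1, 0.1, 0.4]
width: 0.08
finger_force: 0.0
[0.196, -1.202, -0.002, 0.0, -0.0, 0.002]
```

```bash
python3 -m handwheel '[[0.02,-0.15,0,0,0,0],[0.04,-0.3,0,0,0,0],[0.06,-0.45,0,0,0,0],[0.1,-0.6,0,0,0,0]]' >/dev/null
python3 -m handwheel '[[0.02,-0.15,0,0,0,0],[0.04,-0.3,0,0,0,0],[0.06,-0.45,0,0,0,0],[0.1,-0.6,0,0,0,0],[0.1,-0.6,0,0,0,0],[0.1,-0.6,0,0,0,0],[0.1,-0.6,0,0,0,0]]'
cat > green.py <<'E'
from h import *
def blobs(im):
    h=cv2.cvtColor(im,cv2.COLOR_RGB2HSV); m=cv2.inRange(h,(25,110,60),(45,255,255)); m=cv2.morphologyEx(m,cv2.MORPH_OPEN,np.ones((3,3)))
    for c in cv2.findContours(m,cv2.RETR_EXTERNAL,cv2.CHAIN_APPROX_NONE)[0]:
        if cv2.contourArea(c)>60:
            q=cv2.convexHull(c); M=cv2.moments(q); x,y=M['m10']/M['m00'],M['m01']/M['m00']; yield x,y,cv2.boundingRect(c)
if __name__=='__main__':
    for n in('wrist','top'):
        K=viewer.calibration(n)
        for x,y,b in blobs(snap(n,'g_'+n+'.png')): print(n,round(x,1),round(y,1),b,ray(K,x,y,.028).round(4))
    print(robot.get_obs()['tool_pos'])
E
python3 green.py
```

```text
time: 16.0
tool_pos: [0.4042, -0.1064, 0.2087]
ee_rot: [3.141, 0.0, 3.141]
wrist_force: [0.5, -0.5, 0.4]
width: 0.08
finger_force: 0.0
wrist 183.5 171.0 (169, 157, 30, 29) [ 0.408  -0.2048  0.028 ]
wrist 253.1 176.4 (232, 155, 43, 44) [ 0.4159 -0.1092  0.028 ]
top 143.9 306.5 (132, 299, 23, 16) [0.1619 0.4097 0.028 ]
top 84.6 256.2 (78, 250, 14, 13) [0.3191 0.6086 0.028 ]
top 107.7 253.5 (103, 249, 11, 10) [0.3288 0.5338 0.028 ]
top 159.1 248.0 (146, 233, 28, 35) [0.3484 0.3672 0.028 ]
top 95.1 232.4 (91, 228, 9, 10) [0.3964 0.578  0.028 ]
top 219.5 119.0 (205, 105, 30, 27) [0.7767 0.1804 0.028 ]
[ 0.40433258 -0.10577731  0.20874623]
```

```bash
python3 -m handwheel '[[-0.0585,-0.016,0,0,0,0],[-0.0585,-0.016,0.2,0,0,0],[-0.0585,-0.016,0.4,0,0,0],[-0.0585,-0.016,0.6,0,0,0],[-0.0585,-0.016,0.75,0,0,0],[-0.0585,-0.016,0.85,0,0,0],[-0.0585,-0.016,0.93,0,0,0],[-0.0585,-0.016,0.985,0,0,0],[-0.0585,-0.016,0.985,0,0,0],[-0.0585,-0.016,0.985,0,0,0]]'
python3 green.py | grep wrist
python3 -m handwheel '[[0,0,0,0,0,0],[0,0,0,0,0,0],[0,0,0,0,0,0],[0,0,0,0,0,0],[0,0,0,0,0,0],[0,0,0,0,0,0],[0,0,0,0,0,0],[0,0,0,0,0,0]]' 1
python3 green.py | grep wrist
```

```text
time: 16.93
tool_pos: [0.416, -0.1094, 0.0118]
ee_rot: [3.141, -0.0, -3.14]
wrist_force: [-1.6, -0.1, 0.3]
width: 0.0796
finger_force: 0.0
wrist 120.3 214.1 (89, 187, 63, 56) [ 0.4071 -0.2033  0.028 ]
wrist 255.4 228.0 (212, 184, 87, 89) [ 0.4176 -0.1091  0.028 ]
time: 17.7
tool_pos: [0.4161, -0.1101, 0.0121]
ee_rot: [-3.141, 0.001, 3.142]
wrist_force: [-0.1, -0.3, 3.0]
width: 0.055
finger_force: 29.5
wrist 121.4 214.0 (90, 187, 63, 56) [ 0.4072 -0.2034  0.028 ]
wrist 255.3 227.5 (213, 183, 85, 89) [ 0.4174 -0.11    0.028 ]
```

```bash
python3 -m handwheel '[[0,0,-0.06,0,0,0],[0,0,-0.2,0,0,0],[0,0,-0.36,0,0,0],[0,0,-0.52,0,0,0],[0,0,-0.7,0,0,0],[0,0,-0.88,0,0,0],[0,0,-0.94,0,0,0],[0,0,-0.94,0,0,0]]'
python3 -m handwheel '[[0,0.1,0,0,0,0],[0,0.25,0,0,0,0],[0,0.4,0,0,0,0],[0,0.55,0,0,0,0],[0,0.7,0,0,0,0],[0,0.85,0,0,0,0],[0,0.95,0,0,0,0],[0,0.95,0,0,0,0]]'
python3 -m handwheel '[[0,0.06,0,0,0,0.22],[0,0.12,0,0,0,0.44],[0,0.12,0,0,0,0.66],[0,0.12,0,0,0,0.88],[0,0.12,0,0,0,1]]'>/dev/null
python3 -m handwheel '[[0,0,0,0,0,0.22],[0,0,0,0,0,0.44],[0,0,0,0,0,0.66],[0,0,0,0,0,0.88],[0,0,0,0,0,1]]'>/dev/null
python3 -m handwheel '[[0,0,0,0,0,0.22],[0,0,0,0,0,0.44],[0,0,0,0,0,0.66],[0,0,0,0,0,0.88],[0,0,0,0,0,1],[0,0,0,0,0,1]]'
python3 -c "
from h import *
print(rows([.573,.1035,.2],[np.pi,0,np.pi/2]))"
```

```text
time: 18.47
tool_pos: [0.4174, -0.1109, 0.2028]
ee_rot: [-3.139, 0.006, 3.142]
wrist_force: [-0.2, 0.2, -2.0]
width: 0.0547
finger_force: 29.0
time: 19.13
tool_pos: [0.4138, 0.083, 0.1959]
ee_rot: [3.14, -0.006, -3.136]
wrist_force: [-0.6, 0.2, -0.8]
width: 0.0542
finger_force: 29.0
time: 20.47
tool_pos: [0.4147, 0.1029, 0.1968]
ee_rot: [-3.137, 0.001, 1.569]
wrist_force: [-0.2, -0.4, -1.6]
width: 0.055
finger_force: 29.0
[0.005, 0.792, -0.02, -0.009, 0.003, -0.004]
```

```bash
python3 -m handwheel '[[0,0.08,0,0,0,0],[0,0.2,0,0,0,0],[0,0.32,0,0,0,0],[0,0.45,0,0,0,0],[0,0.6,0,0,0,0],[0,0.72,0,0,0,0],[0,0.79,0,0,0,0],[0,0.79,0,0,0,0],[0,0.79,0,0,0,0],[0,0.79,0,0,0,0]]'
python3 - <<'E'
from h import *
import json
K=viewer.calibration('wrist'); a=snap('wrist','w4.png'); json.dump({k:np.array(v).tolist() for k,v in K.items()},open('w4.json','w'))
cv2.imwrite('pics/w4b.png',cv2.resize(cv2.cvtColor(a,4),(800,600),interpolation=cv2.INTER_CUBIC))
E
```

```text
time: 21.3
tool_pos: [0.5726, 0.1035, 0.1984]
ee_rot: [-3.139, 0.0, 1.571]
wrist_force: [-0.6, 0.2, -1.2]
width: 0.055
finger_force: 29.0
```

View pics/w4b.png

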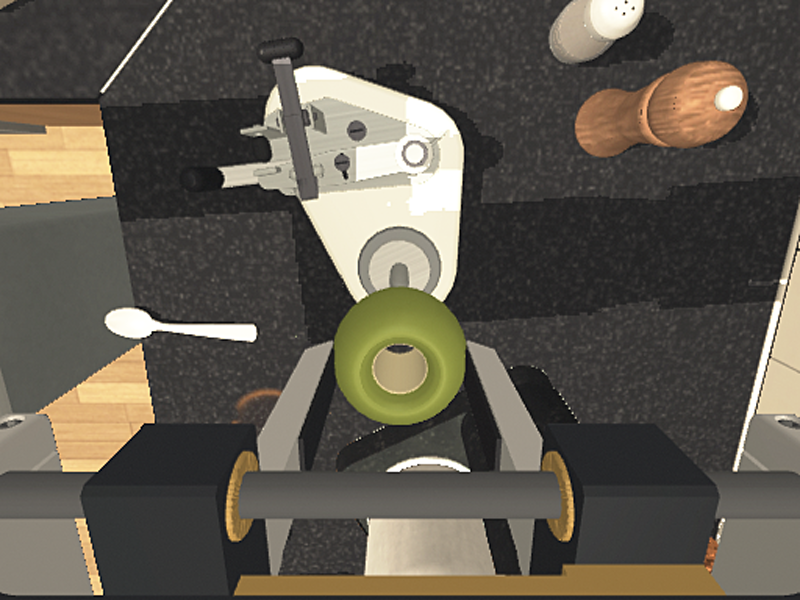

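The picture shows the held apple's bore at (400,367), and the spindle and plate in line with it at column 400, with the plate's lighter disc running from row 231 at the top and from 360 to 440 across. World x is right, so I'll check y.

```bash
python3 - <<'E'
import fit; from fit import *
K=fit.K=json.load(open('w4.json')); s=lambda X:((pj(np.array(X))+.5)*1.5625-.5).round(1)
a=np.linspace(0,2*np.pi,360)
for y in (.100,.1035,.107):
    e=np.array([s((.5726+.026*np.cos(t),y+.026*np.sin(t),.042)) for t in a]); print(y,'disc min',e.min(0),'max',e.max(0),'cap',s((.5822,y+.0915,.087)),'tip',s((.5726,y,.097)))
# apple in hand: predicted outline and bore for centre offset 0
z=robot.get_obs()['tool_pos'][2]-.012+.026
for y in (.100,.1035,.107):
    e=np.array([s((.5726+.011*np.cos(t),y+.011*np.sin(t),z+.022)) for t in a]); w=np.array([s((.5726+.03*np.cos(t),y+.03*np.sin(t),z+.004)) for t in a]); print(y,'bore',e.min(0),e.max(0),'waist',w.min(0),w.max(0))
im=cv2.imread('pics/w4.png'); print(im[140:195,256].mean(1).astype(int))
E
```

```text
0.1 disc min [367.9 243.1] max [430.7 304.3] cap [413.1 157.5] tip [398.9 292.4]
0.1035 disc min [367.8 238.8] max [430.8 300.3] cap [413.2 152.1] tip [398.9 287.6]
0.107 disc min [367.7 234.5] max [430.8 296.3] cap [413.2 146.6] tip [398.9 282.8]
0.1 bore [370.3 359.3] [423.8 407.8] waist [330.7 301.3] [464.2 423.8]
0.1035 bore [370.1 351.3] [424.  400.3] waist [330.3 293.5] [464.5 417.2]
0.107 bore [369.9 343.2] [424.1 392.7] waist [330.  285.6] [464.9 410.5]
[236 236 237 241 214  86 116 145 142 143 142 143 139 143 196 204 206 200
 197 197 203 201 198 199 201 203 201 199 134 116 122 123 123 124 125 125
 127 129 131 132 129 135 141 109  83  90  91  93  94  96  95  95  98  98
  99]
```

The apple's bore sits about 4 mm to +y of the spindle (bore ≈ 0.1065, spindle ≈ 0.102). I'll shift by -4 mm and lower it while feeling for contact.

```bash
python3 -m handwheel '[[-0.02,0.001,0,0,0,0],[-0.02,0.001,0.1,0,0,0],[-0.02,0.001,0.2,0,0,0],[-0.02,0.001,0.3,0,0,0],[-0.02,0.001,0.4,0,0,0],[-0.02,0.001,0.45,0,0,0],[-0.02,0.001,0.45,0,0,0],[-0.02,0.001,0.45,0,0,0]]'
python3 -m handwheel '[[0,0,0.02,0,0,0],[0,0,0.04,0,0,0],[0,0,0.06,0,0,0],[0,0,0.06,0,0,0]]'
python3 - <<'E'
from h import *
a=snap('wrist','w5.png')[150:270,170:342]
cv2.imwrite('pics/w5b.png',cv2.resize(cv2.cvtColor(a,4),None,fx=4,fy=4,interpolation=cv2.INTER_CUBIC))
E
```

```text
time: 22.02
tool_pos: [0.5735, 0.0999, 0.11]
ee_rot: [-3.141, 0.0, 1.571]
wrist_force: [0.7, -0.2, -1.8]
width: 0.0549
finger_force: 29.0
time: 22.35
tool_pos: [0.5737, 0.0999, 0.0972]
ee_rot: [-3.141, 0.0, 1.571]
wrist_force: [-0.2, -0.5, -1.6]
width: 0.055
finger_force: 29.0
```

View pics/w5b.png

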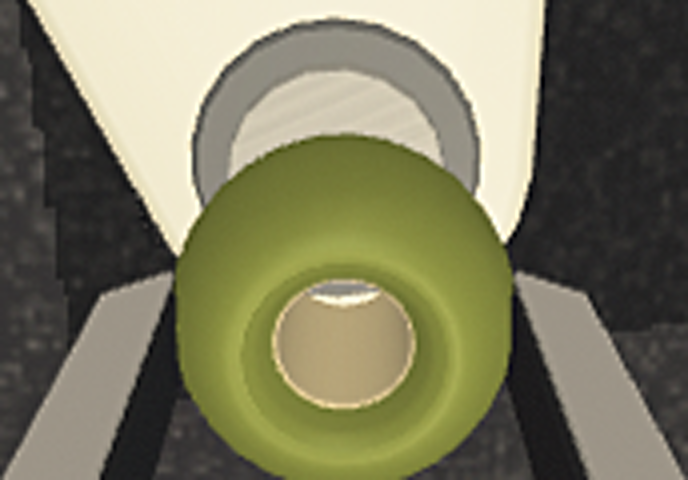

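No spindle contact yet. In the crop the plate disc spans 230–441 (centre 335) against a bore centre of 344, so world x is about 1.8 mm too far to +x. The disc's top edge is at row 70 and the bore rim runs from 278 to 410. I'll check y from these.

```bash
python3 - <<'E'
import fit; from fit import *
K=fit.K=viewer.calibration('wrist'); s=lambda X:pj(np.array(X)); a=np.linspace(0,2*np.pi,180)
q=lambda x,y,z,r:np.array([s((x+r*np.cos(t),y+r*np.sin(t),z)) for t in a])
# observed (pixels of full picture): crop/4+150 / +170 (-.375)
ob=lambda u,v:np.array([170+(u+.5)/4-.5,150+(v+.5)/4-.5]); L,T=ob(230,70); R_,_=ob(441,0)
f=lambda p:[q(p[0],p[1],.042,.026)[:,0].min()-L,q(p[0],p[1],.042,.026)[:,0].max()-R_,q(p[0],p[1],.042,.026)[:,1].min()-T]
r=least_squares(f,[.573,.1]); print('plate',r.x,r.fun)
L,T=ob(273,278); R_,B=ob(416,410)
g=lambda p:[*(q(p[0],p[1],p[2],.011).min(0)-[L,T]),*(q(p[0],p[1],p[2],.011).max(0)-[R_,B])]
r=least_squares(g,[.573,.1,.135]); print('bore rim',r.x,r.fun,robot.get_obs()['tool_pos'])
for z in (.127,.131,.135): print(z,least_squares(lambda p:g([p[0],p[1],z]),[.573,.1]).x)
E
```

```text
plate [0.57257991 0.10236424] [-1.09298632  1.09145288  0.0586368 ]
bore rim [0.5748322  0.10593369 0.13987736] [-0.07863887  0.08450699  0.07863888 -0.08755071] [0.57377292 0.09992882 0.09740203]
0.127 [0.57481392 0.0998479 ]
0.131 [0.57481961 0.10173928]
0.135 [0.57482528 0.10362979]
```

```bash
python3 -m handwheel '[[-0.005,-0.01,0,0,0,0],[-0.005,-0.01,0.02,0,0,0],[-0.005,-0.01,0.04,0,0,0],[-0.005,-0.01,0.06,0,0,0],[-0.005,-0.01,0.08,0,0,0],[-0.005,-0.01,0.08,0,0,0]]'
python3 -m handwheel '[[0,0,0.02,0,0,0],[0,0,0.04,0,0,0],[0,0,0.06,0,0,0],[0,0,0.08,0,0,0],[0,0,0.1,0,0,0],[0,0,0.1,0,0,0]]'
```

```text
time: 22.9
tool_pos: [0.5711, 0.0989, 0.0801]
ee_rot: [-3.139, 0.0, 1.571]
wrist_force: [-1.4, -0.1, -1.9]
width: 0.0547
finger_force: 29.0
time: 23.4
tool_pos: [0.5712, 0.0989, 0.0603]
ee_rot: [-3.139, 0.0, 1.571]
wrist_force: [-0.3, 0.2, -1.6]
width: 0.0548
finger_force: 29.0
```

```bash
python3 -m handwheel '[[0,0,0.008,0,0,0],[0,0,0.016,0,0,0],[0,0,0.023,0,0,0],[0,0,0.023,0,0,0]]'
python3 -m handwheel '[[0,0,0.004,0,0,0],[0,0,0.008,0,0,0],[0,0,0.008,0,0,0]]'
python3 -m handwheel '[[0,0,0.004,0,0,0],[0,0,0.006,0,0,0],[0,0,0.006,0,0,0]]'
```

```text
time: 23.73
tool_pos: [0.5718, 0.0989, 0.0569]
ee_rot: [-3.141, 0.0, 1.571]
wrist_force: [-0.3, -0.8, -0.9]
width: 0.0547
finger_force: 29.0
time: 23.98
tool_pos: [0.5719, 0.0989, 0.0554]
ee_rot: [-3.142, 0.0, 1.571]
wrist_force: [0.4, -1.2, -0.9]
width: 0.055
finger_force: 29.0
time: 24.23
tool_pos: [0.572, 0.0989, 0.0543]
ee_rot: [3.142, 0.0, 1.571]
wrist_force: [-0.5, 0.4, -1.3]
width: 0.0547
finger_force: 29.0
```

```bash
python3 -m handwheel '[[0,0,0.004,0,0,0],[0,0,0.005,0,0,0],[0,0,0.005,0,0,0]]'
python3 -m handwheel '[[0,0,0,0,0,0],[0,0,0,0,0,0],[0,0,0,0,0,0],[0,0,0,0,0,0],[0,0,0,0,0,0],[0,0,0,0,0,0],[0,0,0,0,0,0],[0,0,0,0,0,0]]' -0.7
python3 -m handwheel '[[0,0,-0.03,0,0,0],[0,0,-0.1,0,0,0],[0,0,-0.2,0,0,0],[0,0,-0.35,0,0,0],[0,0,-0.5,0,0,0],[0,0,-0.65,0,0,0],[0,0,-0.65,0,0,0],[0,0,-0.65,0,0,0]]'
python3 - <<'E'
from h import *
import json
K=viewer.calibration('wrist'); a=snap('wrist','w6.png'); json.dump({k:np.array(v).tolist() for k,v in K.items()},open('w6.json','w'))
cv2.imwrite('pics/w6b.png',cv2.resize(cv2.cvtColor(a,4),(800,600),interpolation=cv2.INTER_CUBIC))
E
```

```text
time: 24.48
tool_pos: [0.572, 0.099, 0.0541]
ee_rot: [3.141, 0.0, 1.571]
wrist_force: [-2.3, 0.1, 3.9]
width: 0.0549
finger_force: 29.6
time: 25.15
tool_pos: [0.572, 0.0989, 0.0532]
ee_rot: [-3.142, 0.0, 1.571]
wrist_force: [0.1, 0.4, 0.1]
width: 0.08
finger_force: 0.0
time: 25.82
tool_pos: [0.5734, 0.0991, 0.1864]
ee_rot: [3.135, -0.0, 1.571]
wrist_force: [0.8, 1.0, 0.1]
width: 0.0799
finger_force: 0.0
```

View pics/w6b.png

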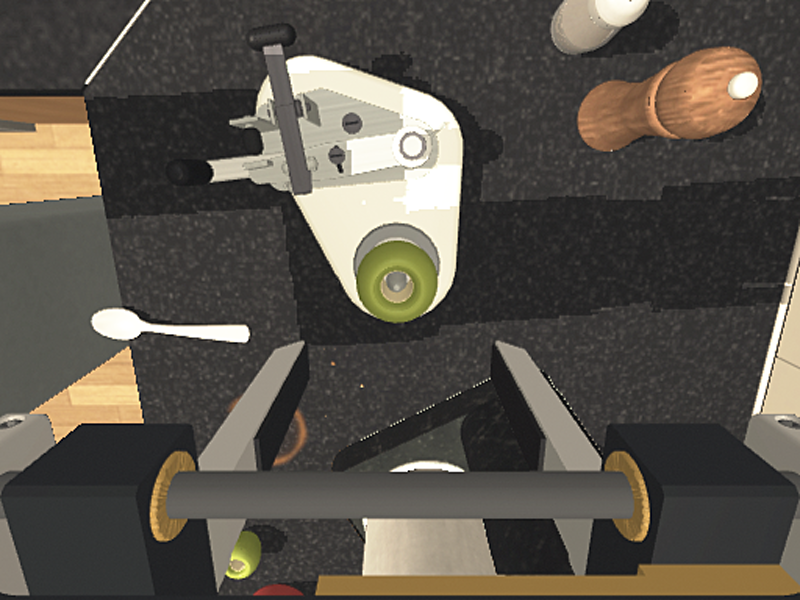

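The apple stands on the spindle with the tip showing in its bore at (397,282), the arm is still cocked, and the roll is at (271,37). Next is the thumb pad. I'll check it and the mill's clearance numerically.

```bash
python3 - <<'E'
import fit; from fit import *
K=json.load(open('w6.json'))
print('roll',ray(K,*W8(271,36),.09),ray(K,*W8(252,39),.088),ray(K,*W8(292,32),.088))
print('mill base',ray(K,*W8(605,125),.02),[ray(K,*W8(742,85),z).round(3) for z in(.15,.2,.25)],'salt',ray(K,*W8(572,40),.02))
print(rows([.497,.2568,.15],[np.pi,0,np.pi/2]))
E
```

```text
roll [0.49817587 0.25615032 0.09      ] [0.48612277 0.25504506 0.088     ] [0.51041981 0.25878953 0.088     ]
mill base [0.73497777 0.21221663 0.02      ] [array([0.743, 0.22 , 0.15 ]), array([0.707, 0.212, 0.2  ]), array([0.672, 0.203, 0.25 ])] salt [0.70290669 0.27116762 0.02      ]
[0.789, -0.376, 0.169, 0.003, -0.0, -0.0]
```

```bash
python3 -m handwheel '[[0.15,-0.07,0,0,0,0],[0.3,-0.14,0,0,0,0],[0.45,-0.21,0,0,0,0],[0.6,-0.28,0,0,0,0],[0.7,-0.33,0,0,0,0],[0.787,-0.373,0,0,0,0],[0.787,-0.373,0,0,0,0],[0.787,-0.373,0,0,0,0]]' 1
python3 -m handwheel '[[0,0,0.1,0,0,0],[0,0,0.2,0,0,0],[0,0,0.3,0,0,0],[0,0,0.38,0,0,0],[0,0,0.38,0,0,0],[0,0,0.38,0,0,0]]'
python3 -c "
from h import *
print(rows([.4978,.2565,.098],[np.pi,0,np.pi/2]))"
```

```text
time: 26.53
tool_pos: [0.496, 0.2565, 0.181]
ee_rot: [-3.138, 0.002, 1.573]
wrist_force: [-0.1, 0.1, -0.0]
width: 0.0299
finger_force: 0.0
time: 27.03
tool_pos: [0.4967, 0.2548, 0.1054]
ee_rot: [-3.138, 0.002, 1.569]
wrist_force: [0.1, -0.2, 1.2]
width: -0.0
finger_force: 0.0
[0.009, 0.006, 0.037, -0.007, 0.004, -0.003]
```

Now press in 1.5–2 mm steps, stopping if the force exceeds 15 N.

```bash
cat > pm.py <<'E'
import sys; from h import *
o=robot.get_obs(); print(np.round(o['tool_pos'],4),np.round(o['wrist_force'],1),round(o['time'],2)); sys.exit(int(o['wrist_force'][2]>15))
E
python3 -m handwheel '[[0.008,0.005,0.02,0,0,0],[0.008,0.005,0.035,0,0,0],[0.008,0.005,0.05,0,0,0],[0.008,0.005,0.05,0,0,0]]'>/dev/null; python3 pm.py || exit
python3 -m handwheel '[[0,0,0.005,0,0,0],[0,0,0.01,0,0,0],[0,0,0.01,0,0,0]]'>/dev/null; python3 pm.py || exit
python3 -m handwheel '[[0,0,0.005,0,0,0],[0,0,0.01,0,0,0],[0,0,0.01,0,0,0]]'>/dev/null; python3 pm.py || exit
python3 -m handwheel '[[0,0,0.005,0,0,0],[0,0,0.01,0,0,0],[0,0,0.01,0,0,0]]'>/dev/null; python3 pm.py || exit
python3 -m handwheel '[[0,0,0.005,0,0,0],[0,0,0.01,0,0,0],[0,0,0.01,0,0,0]]'>/dev/null; python3 pm.py || exit
```

```text
[0.4984 0.2579 0.0972] [ 0.9 -1.  -0.3] 27.37
[0.4983 0.258  0.0953] [-0.2  0.1 -0.2] 27.62
[0.4982 0.2579 0.093 ] [-0.2  1.   0.1] 27.87
[0.4982 0.2579 0.091 ] [-0.4 -0.3  0.6] 28.12
[0.4982 0.2579 0.089 ] [-0.4 -0.2 -0.3] 28.37
```

```bash
python3 -m handwheel '[[0,0,0.005,0,0,0],[0,0,0.01,0,0,0],[0,0,0.01,0,0,0]]'>/dev/null; python3 pm.py || exit
python3 -m handwheel '[[0,0,0.005,0,0,0],[0,0,0.01,0,0,0],[0,0,0.01,0,0,0]]'>/dev/null; python3 pm.py || exit
```

```text
[0.4982 0.2579 0.0869] [-0.   0.1 -0.1] 28.62
[0.4982 0.2579 0.0849] [-0.1  0.2  0.2] 28.87
```

```bash
python3 - <<'E'
import fit; from fit import *
import cv2
k3,k6=[json.load(open(f'w{i}.json')) for i in(3,6)]
r=least_squares(lambda X:np.r_[(setattr(fit,'K',k3),pj(X)-W8(546,69))[1],(setattr(fit,'K',k6),pj(X)-W8(271,37))[1]],[.5,.25,.09],x_scale=.01); print('roll 3d',r.x,r.fun)
a=snap('wrist','w7.png'); K=fit.K=viewer.calibration('wrist')
for n,X in dict(tip=robot.get_obs()['tool_pos'],roll=[.498,.2565,.088],knob=[.4425,.181,.118],apple=[.5725,.102,.09]).items(): print(n,pj(np.array(X)).round(0))
g=a.mean(2).astype(int); print(g[190:240:4,200:312:6])
E
```

```text
roll 3d [0.49783236 0.25678456 0.08827021] [-0.09710466  0.59945551  0.08183795 -0.87874638]
tip [254. 219.]
roll [254. 222.]
knob [178. 334.]
apple [337. 382.]
[[ 43  50  45  45  44  48  42  51  40 176 203 203 206  68  42  53  46  39
   44]
 [ 47  46  48  47  43  43  45  91 193 201 215 216 222 198 201  88  38  43
   52]
 [ 47  51  41  46  42  46  81 191 223 235 239 245 255 252 236 200 197 119
   38]
 [ 41  45  40  46  46  44 188 228 242 247 246 245 255 255 255 254 224 201
  196]
 [ 47  54  50  49  44 189 224 243 246 246 246 246 255 255 255 255 255 236
  221]
 [ 45  43  45  44  46 201 239 246 246 246 246 247 255 255 255 255 255 247
  244]
 [ 45  46  46  41  37 229 246 249 252 255   0   8 253 255 255 255 255 247
  247]
 [ 44  51  49  47  69 239 252  36  53  36 159  35  23 255 255 255 255 247
  247]
 [ 49  44  45  46 206 246  40 184 171  29 173 174  80 254 255 200 255 246
  247]
 [ 44  42  51  50 222 247 118 170 170  31 174 170 171 254 254 255 255 162
  249]
 [ 51  45  52  49 234 210 172 170 171  29 174 172 171 211 224 220 214 212
  215]
 [ 44  41  47  43 171 203 169 170 171  32 174 170 170 215 217 216 219 219
  215]
 [ 43  47  52  44 223 210 170 171 171  34 174 171 171 222 214 222 120  76
  215]]
```

```bash
python3 - <<'E'
import fit; from fit import *
a=cv2.cvtColor(cv2.imread('pics/w7.png'),4); K=fit.K=viewer.calibration('wrist')
for z in(.088,.080):
  for dy in(-.006,0,.006): print(z,dy,pj(np.array([.4978-.015,.2568+dy-.002,z])).round(1),pj(np.array([.4978+.015,.2568+dy+.002,z])).round(1))
print('tip corners',[pj(np.array([.498+sx*.0125,.2579+sy*.008,.085])).round(1).tolist() for sx in(-1,1) for sy in(-1,1)])
g=a.mean(2).astype(int)
for v in range(208,230,1): print(v,' '.join('%3d'%x for x in g[v,226:290:2]))
k=pj(np.array([.4425,.181,.118])).round().astype(int); print('knob nb',k,g[k[1]-6:k[1]+7:3,k[0]-12:k[0]+13:4])
E
```

```text
0.088 -0.006 [234.1 231.3] [273.6 226.5]
0.088 0 [234. 224.] [273.8 219.1]
0.088 0.006 [233.8 216.6] [273.9 211.6]
0.08 -0.006 [234.9 227. ] [273.  222.3]
0.08 0 [234.7 220. ] [273.2 215.2]
0.08 0.006 [234.6 212.8] [273.3 207.9]
tip corners [[237.9, 228.4], [237.5, 208.8], [270.4, 228.4], [270.6, 208.8]]
208  44  80 182 202 224 234 239 245 246 246 246 246 246 246 246 246 246 246 246 246 247 246 249 255 255 255 255 255 255 255 255 255
209  40 145 186 215 228 237 242 246 245 246 246 246 246 246 246 246 246 246 246 246 247 246 249 255 255 255 255 255 255 255 255 255
210  40 189 201 222 233 239 245 245 246 246 246 246 246 246 246 246 246 246 246 247 247 246 250 255 255 255 255 255 255 255 255 255
211  50 181 212 227 236 242 246 245 245 246 246 246 246 246 246 246 247 247 248 250 250 248 250 255 255 255 255 255 255 255 255 255
212  82 183 220 232 239 244 245 245 246 245 246 246 246 247 247 250 250 249 253 251 251 252 248 245 255 255 255 255 255 255 255 255
213 148 195 226 236 242 246 245 246 246 246 247 249 250 251 252 251 253 220 255  69 149 255 252 247 255 255 255 255 255 255 255 255
21
[... 1548 characters left out ...]
0 168 255 254 254 254 254 254 254
226 233 243 247 250 166 118 171 171 170 171 171 170 171 182  31  47  80 174 171 171 170 170 170 171 165 255 254 254 254 254 255 255
227 234 247 248 249 210 102 172 170 171 170 171 170 170 182  31  45  79 174 170 171 171 171 172 170 166 255 254 254 255 255 255 255
228 238 249 196 123 165 126 172 170 171 171 170 170 172 181  33  41  80 173 171 171 171 170 171 171 165 255 255 254 255 206 207 210
229 242 185 161 216 219 130 171 171 171 171 170 171 171 183  30  40  80 174 170 170 170 170 171 170 166 255 255 255 255 215 218 221
knob nb [178 334] [[92 93 92 94 94 93 94]
 [92 93 93 93 93 94 93]
 [92 92 94 94 95 94 94]
 [90 93 92 93 95 94 93]
 [90 91 92 93 93 93 95]]
```

The roll still looks unpressed, and the fingers in front of it end short of the TCP point. I'll keep feeling downwards.

```bash
python3 -m handwheel '[[0,0,0.005,0,0,0],[0,0,0.01,0,0,0],[0,0,0.01,0,0,0]]'>/dev/null; python3 pm.py || exit
python3 -m handwheel '[[0,0,0.005,0,0,0],[0,0,0.01,0,0,0],[0,0,0.01,0,0,0]]'>/dev/null; python3 pm.py || exit
python3 -m handwheel '[[0,0,0.005,0,0,0],[0,0,0.01,0,0,0],[0,0,0.01,0,0,0]]'>/dev/null; python3 pm.py || exit
python3 - <<'E'
from h import *
g=snap('wrist','w8.png').mean(2).astype(int)
for v in range(204,226,1): print(v,' '.join('%3d'%x for x in g[v,226:290:2]))
E
```

```text
[0.4982 0.2579 0.083 ] [0.2 0.7 0.2] 29.17
[0.4982 0.2579 0.081 ] [ 0.4 -0.1  0.6] 29.42
[0.4982 0.2579 0.079 ] [-0.5 -0.3  0.3] 29.67
204  45  40  42 108 186 187 206 217 227 233 237 241 243 244 246 246 245 245 246 246 245 249 255 255 255 255 255 255 255 255 254 254
205  43  40  45 185 183 199 215 226 231 237 240 243 245 245 246 245 245 245 246 246 245 249 255 255 255 255 255 255 255 255 255 255
206  39  37 103 186 184 210 223 230 235 240 243 246 245 245 245 245 245 245 246 245 245 245 243 255 255 255 255 255 255 255 255 255
207  42  34 181 180 196 217 229 234 239 242 246 245 245 245 245 245 245 245 245 246 245 246 245 255 255 255 255 255 255 255 255 255
208  41  47 184 180 208 225 234 238 242 245 245 245 245 245 245 246 245 245 245 246 245 246 245 255 255 255 255 255 255 255 255 255
209  39  76 180 191 217 229 236 241 244 245 245 245 245 245 245 245 245 245 245 246 246 245 245 255 255 255 255 255 255 255 255 255
210  39 142 179 206 223 233 239 244 245 245 245 245 245 245 245 246 245 245 245 246 246 245 246 255 255 255 255 255 255 255 255 255
211  38 188 188 216 228 236 242 245 245 2
[... 1238 characters left out ...]
  20  23 241 255 255 255 255 255 255 255
221 221 233 241 245 248 251   1  38 116 185 175 169 170 178  27  38 110 170 170 174 183 149  54  10 229 212 176 248 255 255 255 255
222 225 235 243 245 251  57  39 125 181 173 171 168 169 178  29  39 103 171 169 170 171 178 147  81 255 255 255 222 168 255 249 255
223 227 238 245 246 252  20 124 180 171 169 169 169 168 178  30  40 101 171 168 168 169 170 176 179 153 220 255 255 255 213 193 222
224 230 239 245 247 211  68 177 171 169 169 168 169 170 180  30  44  76 172 168 168 169 169 169 172 168 222 254 254 255 255 255 198
225 232 242 245 249  74 109 171 168 169 169 169 168 169 181  30  45  77 171 169 167 168 168 168 167 168 242 254 254 254 254 255 255
```

The roll hasn't moved and the tips are still above it, so I'll continue in small steps.

```bash
python3 -m handwheel '[[0,0,0.005,0,0,0],[0,0,0.01,0,0,0],[0,0,0.01,0,0,0]]'>/dev/null; python3 pm.py || exit
python3 -m handwheel '[[0,0,0.005,0,0,0],[0,0,0.01,0,0,0],[0,0,0.01,0,0,0]]'>/dev/null; python3 pm.py || exit
python3 -m handwheel '[[0,0,0.005,0,0,0],[0,0,0.01,0,0,0],[0,0,0.01,0,0,0]]'>/dev/null; python3 pm.py || exit
python3 -m handwheel '[[0,0,0.005,0,0,0],[0,0,0.01,0,0,0],[0,0,0.01,0,0,0]]'>/dev/null; python3 pm.py || exit
python3 - <<'E'
from h import *
g=snap('wrist','w8.png').mean(2).astype(int)
for v in range(212,230,2): print(v,' '.join('%3d'%x for x in g[v,226:290:2]))
E
```

```text
[0.4982 0.2579 0.077 ] [0.  0.1 0.9] 29.97
[0.4982 0.2579 0.075 ] [ 0.2 -1.5 -0.5] 30.22
[0.4982 0.2579 0.073 ] [-0.5  0.1 -0.5] 30.47
[0.4985 0.258  0.0718] [-0.3 -0.5  3.4] 30.72
212  37 183 179 208 224 232 239 242 245 245 244 245 245 245 245 245 245 245 245 245 245 245 245 244 255 255 255 255 255 255 255 255
214 100 181 205 222 231 238 244 244 244 245 245 245 245 245 245 245 245 245 245 245 245 245 245 245 255 255 255 255 255 255 255 255
216 177 202 222 230 238 243 244 244 244 245 245 245 246 246 245 245 246 247 245 245 245 245 246 245 245 249 255 255 255 255 255 255
218 181 217 230 238 243 244 244 244 244 245 247 248 235 183 250 249 238 189 249 248 248 247 245 245 245 249 255 255 255 255 255 255
220 204 226 236 243 244 244 244 246 247 248 214 158 165 169  74 148  89 167 161 157 175 214 249 248 245 249 255 255 255 255 255 255
222 219 232 240 245 244 246 248 211 157 164 166 167 168 177  28  30 102 170 167 167 168 171 126 243 250 248 251 255 255 255 255 255
224 226 237 244 244 247 249 156 165 168 167 166 168 168 178  31  35  76 170 166 167 167 167 168 164 155 142 193 255 255 255 255 255
226 232 240 244 247 250  85 168 168 168 167 168 167 167 179  30  37  79 170 168 167 167 167 167 166 165 228 255 255 255 200 200 255
228 237 244 244 251  10 138 169 167 167 167 167 168 167 179  32  40  79 171 167 167 167 168 168 167 165 222 222 254 254 255 255 255
```

Contact at TCP z ≈ 0.072. Now the press itself, in 1.5 mm steps.

```bash
sed -i 's/>15/>16/' pm.py
python3 -m handwheel '[[0,0,0.004,0,0,0],[0,0,0.0075,0,0,0],[0,0,0.0075,0,0,0]]'>/dev/null; python3 pm.py || exit
python3 -m handwheel '[[0,0,0.004,0,0,0],[0,0,0.0075,0,0,0],[0,0,0.0075,0,0,0]]'>/dev/null; python3 pm.py || exit
python3 -m handwheel '[[0,0,0.004,0,0,0],[0,0,0.0075,0,0,0],[0,0,0.0075,0,0,0]]'>/dev/null; python3 pm.py || exit
python3 -m handwheel '[[0,0,0.004,0,0,0],[0,0,0.0075,0,0,0],[0,0,0.0075,0,0,0]]'>/dev/null; python3 pm.py || exit
python3 -m handwheel '[[0,0,0.004,0,0,0],[0,0,0.0075,0,0,0],[0,0,0.0075,0,0,0]]'>/dev/null; python3 pm.py || exit
```

```text
[0.4986 0.2583 0.0708] [-1.5 -0.8  5.6] 31.02
[0.4985 0.2587 0.0694] [-2.5  1.2  5.2] 31.27
[0.4984 0.2592 0.0675] [-2.4  3.2  4.4] 31.52
[0.4985 0.2579 0.0648] [-0.8  1.7  1.7] 31.77
[0.4985 0.2579 0.0635] [0.3 0.9 2.6] 32.02
```

```bash
python3 - <<'E'
from h import *
b=viewer.snapshot('top'); a=cv2.cvtColor(cv2.imread('pics/g_top.png'),4)
s=viewer.snapshot('scene'); s0=cv2.cvtColor(cv2.imread('pics/s0.png'),4)
P=np.array([.582,.195]); 
for n,x,y in(('top',b,a),('scene',s,s0)):
  for sw in(.88,.12):
    t=-2.158-sw
    for r in(.09,.105,.12,.13,.14):
      X=np.r_[P+r*np.array([np.cos(t),np.sin(t)]),.118 if r>.135 else .076]; u,v=np.round(proj(n,X)).astype(int); print(n,sw,r,(u,v),'now',x[v-1:v+2,u-1:u+2].mean().round(),'ref',y[v-1:v+2,u-1:u+2].mean().round())
E
```

```text
top 0.88 0.09 (np.int64(214), np.int64(203)) now 175.0 ref 171.0
top 0.88 0.105 (np.int64(215), np.int64(208)) now 172.0 ref 167.0
top 0.88 0.12 (np.int64(215), np.int64(213)) now 44.0 ref 159.0
top 0.88 0.13 (np.int64(215), np.int64(216)) now 36.0 ref 84.0
top 0.88 0.14 (np.int64(214), np.int64(218)) now 37.0 ref 35.0
top 0.12 0.09 (np.int64(233), np.int64(194)) now 215.0 ref 233.0
top 0.12 0.105 (np.int64(237), np.int64(197)) now 214.0 ref 221.0
top 0.12 0.12 (np.int64(240), np.int64(200)) now 64.0 ref 58.0
top 0.12 0.13 (np.int64(243), np.int64(202)) now 52.0 ref 38.0
top 0.12 0.14 (np.int64(244), np.int64(203)) now 44.0 ref 39.0
scene 0.88 0.09 (np.int64(218), np.int64(228)) now 190.0 ref 212.0
scene 0.88 0.105 (np.int64(222), np.int64(231)) now 173.0 ref 235.0
scene 0.88 0.12 (np.int64(226), np.int64(235)) now 160.0 ref 230.0
scene 0.88 0.13 (np.int64(229), np.int64(237)) now 114.0 ref 177.0
scene 0.88 0.14 (np.int64(230), np.int64(230)) now 181.0 ref 248.0
scene 0.12 0.09 (np.int64(229), np.int64(209)) now 140.0 ref 173.0
scene 0.12 0.105 (np.int64(234), np.int64(209)) now 146.0 ref 158.0
scene 0.12 0.12 (np.int64(240), np.int64(209)) now 151.0 ref 173.0
scene 0.12 0.13 (np.int64(244), np.int64(209)) now 136.0 ref 87.0
scene 0.12 0.14 (np.int64(247), np.int64(199)) now 26.0 ref 20.0
```

The top image shows the bar gone from its cocked place, which fits the force drop at release. I'll lift clear and verify.

```bash
python3 -m handwheel '[[0,0,-0.04,0,0,0],[0,0,-0.1,0,0,0],[0,0,-0.25,0,0,0],[0,0,-0.4,0,0,0],[0,0,-0.55,0,0,0],[0,0,-0.7,0,0,0],[0,0,-0.7,0,0,0]]'
python3 -m handwheel '[[0,-0.2,0,0,0,0],[0,-0.4,0,0,0,0],[0,-0.6,0,0,0,0],[0,-0.75,0,0,0,0],[0,-0.75,0,0,0,0],[0,-0.75,0,0,0,0]]'
python3 - <<'E'
from h import *
from scipy.ndimage import map_coordinates as mc
P=np.array([.582,.195])
for n in('top','scene'):
  im=snap(n,'z_'+n+'.png').mean(2); r0=cv2.imread('pics/'+('t0' if n=='top' else 's0')+'.png').mean(2)
  for sw in np.r_[np.arange(-.04,.32,.04),.88]:
    t=-2.158-sw; S=lambda m:[int(mc(m,[[proj(n,np.r_[P+r*np.array([np.cos(t),np.sin(t)]),.076])[i]] for i in(1,0)],order=1)[0]) for r in(.11,.117,.124,.131,.138)]
    print(n,round(sw,2),'now',S(im),'start',S(r0))
E
python3 - <<'E'
from h import *
from green import blobs
for n in('scene',):
    im=viewer.snapshot(n); K=viewer.calibration(n); print('expect',proj(n,np.array([.5725,.1025,.068])))
    for x,y,b in blobs(im): print(round(x,1),round(y,1),b,ray(K,x,y,.068).round(4))
E
```

```text
time: 32.7
tool_pos: [0.5012, 0.2588, 0.2126]
ee_rot: [3.129, -0.004, 1.571]
wrist_force: [0.5, -1.1, 1.6]
width: 0.0004
finger_force: 0.0
time: 33.2
tool_pos: [0.3475, 0.2578, 0.2044]
ee_rot: [3.14, -0.0, 1.572]
wrist_force: [0.4, 0.8, -0.3]
width: 0.0008
finger_force: 0.0
top -0.04 now [189, 211, 148, 57, 38] start [216, 180, 183, 110, 40]
top 0.0 now [173, 198, 192, 105, 53] start [233, 175, 181, 150, 39]
top 0.04 now [167, 194, 195, 148, 61] start [248, 209, 68, 58, 37]
top 0.08 now [189, 171, 140, 122, 52] start [253, 198, 35, 33, 37]
top 0.12 now [210, 102, 43, 39, 39] start [253, 161, 33, 35, 36]
top 0.16 now [201, 66, 38, 39, 41] start [252, 103, 44, 35, 37]
top 0.2 now [179, 48, 38, 38, 41] start [245, 73, 57, 41, 38]
top 0.24 now [152, 40, 37, 38, 40] start [222, 57, 54, 52, 38]
top 0.28 now [124, 38, 37, 37, 38] start [189, 56, 53, 54, 52]
top 0.88 now [243, 127, 55, 59, 59] start [237, 117, 51, 54, 55]
scene -0.04 now [167, 116, 117, 90, 21] start [153, 159, 173, 144, 45]
scene 0.0 now [191, 122, 118, 110, 31] start [201, 162, 163, 159, 100]
scene 0.04 now [202, 144, 116, 143, 71] start [231, 157, 145, 145, 128]
scene 0.08 now [207, 172, 118, 153, 131] start [204, 149, 137, 108, 96]
scene 0.12 now [208, 197, 128, 135, 131] start [151, 175, 165, 89, 43]
scene 0.16 now [207, 207, 145, 120, 87] start [152, 199, 161, 76, 30]
scene 0.2 now [207, 208, 169, 112, 58] start [176, 199, 119, 53, 32]
scene 0.24 now [206, 207, 197, 109, 50] start [198, 193, 85, 35, 32]
scene 0.28 now [207, 208, 186, 97, 64] start [222, 186, 83, 39, 30]
scene 0.88 now [122, 107, 95, 78, 73] start [231, 231, 229, 179, 50]
expect [np.float64(224.65815925014022), np.float64(195.72520349843086)]
194.3 312.9 (174, 289, 40, 53) [0.3481 0.3614 0.068 ]
```

```bash
python3 - <<'E'
from h import *
for n in('top','scene'):
    im=cv2.imread('pics/z_'+n+'.png'); h=cv2.cvtColor(im,cv2.COLOR_BGR2HSV); u,v=np.round(proj(n,np.array([.5725,.1025,.072]))).astype(int)
    m=cv2.inRange(h[v-30:v+30,u-30:u+30],(20,80,20),(50,255,255)); k,l,st,ce=cv2.connectedComponentsWithStats(m)
    i=1+st[1:,4].argmax(); c=ce[i]+[u-30,v-30]; print(n,(u,v),st[i],c,ray(n,*c,.072).round(4), [proj(n,np.array([.5725+dx,.1025,.072])) for dx in(-.03,.03)])
o=robot.get_obs(); print(o['time'],o['wrist_force'],np.abs(o['qvel']).max())
E
```

```text
top (np.int64(241), np.int64(178)) [ 22  21  19  19 265] [242.2490566  177.84528302] [0.5745 0.0988 0.072 ] [[np.float64(240.912597960187), np.float64(187.8296791469641)], [np.float64(241.22758771798257), np.float64(169.14612412552773)]]Traceback (most recent call last):
  File "<stdin>", line 5, in <module>
ValueError: attempt to get argmax of an empty sequence
```

The apple sits at the spindle within the top camera's accuracy, and the arm bears on it at about 0.07 rad. Handing in.

```bash
python3 -m handwheel '[[0,0,0,0,0,0],[0,0,0,0,0,0],[0,0,0,0,0,0]]'
python3 -c "
from h import *
print(robot.close_job())"
```

```text
time: 33.6
tool_pos: [0.349, 0.2578, 0.2034]
ee_rot: [-3.141, 0.001, 1.57]
wrist_force: [-0.5, 0.3, 0.1]
width: 0.0007
finger_force: 0.0
the job is handed in; nothing more can be done
None
```

I handed the job in at 33.6 s: the arm caught and held, the apple is down on the drive plate, and after the lever press the top camera shows the blade arm sprung in at about 0.07 rad; I had no direct reading of the blade's pressure on the apple, and the hand-in returned no verdict.

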